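# Level the glass radiator shelf with a pocket spirit level

### The arm

A 6-joint arm with a two-finger parallel gripper is mounted at the origin on the work surface. World frame = base frame: x ahead of the robot, y to its left, z up, the work surface at z = 0. Lengths are in mm, angles in rad, forces in N, time in s.
With the tool pointing down it reaches from about 300 to 825 mm from the base axis. Payload 5.4 kg.
Tool frame: the origin (TCP) lies midway between the tips of the shut fingers; the grasp point (between the pads) lies 19 mm behind it; z points along the fingers, y is the direction in which the jaws open and shut (so a half turn about z gives the same grasp; the last joint's range is limited). The gripper opens to 92 mm and grips with 3 to 60 N. Pads are 20 mm wide; open, the fingers measure 128 mm over their backs; the gripper's body (75 mm by 189 mm) begins 69 mm behind the grasp point.
Start: joints at [-1.452, 0.158, 1.597, -0, 1.386, -0.21], TCP at [185.648, -544.188, 214.601] pointing down, gripper open.
Joint ranges: [-2.91, 2.91], [-0.94, 2.29], [0.18, 2.7], [-1.29, 4.43], [0.17, 2.64], [-3, 3]. Speed limits (rad/s): [2.57, 2.57, 3.14, 3.14, 3.14, 3.14].

### API

Orientations are given as a unit quaternion [w, x, y, z].
In Python, from station import observe, get_image, camera_params, hand_in gives the robot as it stands. The module is installed in compiled form; this text tells all that it offers.
- The arm moves only by the tool carry_out, never from a script. Its argument "rows" is a list of rows, each an object with "dp": the shift along the tool's x, y, z in mm, a list of three; "angular": the turn, a rotation vector about the tool's x, y, z in degrees, a list of three; "claw": the finger opening in mm, from 0 to 91.9. In form: [{"dp": [dx, dy, dz], "angular": [rx, ry, rz], "claw": claw}, ...]. A call has exactly 5 rows; each row shifts and turns the commanded pose from where the row before left it, along the tool's axes as they then stand; what a row does not reach is not made up. A row lasts 1/12 s, in which the tool goes at most 41.7 mm and 7.16 degrees, less where a joint would pass 70% of its speed; a pose out of reach is approached as far as the arm can. A call with a gripper value outside its range is refused whole. The fingers move at their own pace and stop on an object; "squeeze" is the grip in N (left out, the last holds). Time passes only in rows, so rows that do not move let the fingers close, or fill a call up. It gives the time, the measured TCP pose, the force and the opening at its end, in the units of the state.
- observe(): the state, without advancing time (a new reading comes with each control period).
- get_image(name): name is "side" or "top"; returns the picture (384x512x3 uint8, red, green, blue); there is no depth.
- camera_params(name): a dict with "camera_matrix" (3x3 intrinsics, pixels), "origin" and "orientation" of the camera in the world. Camera axes: x right, y down, z forward; pixel columns grow to the right and rows downward; lengths in mm; the calibration is good to about 2 mm. A picture is of the moment at which its call begins. camera_params takes no time and is no camera call.
- hand_in(): hands the job in, once; it reports no verdict.
The state is a dict: "t": time; "joint_pos": joint angles; "joint_velocities": joint speeds; "joint_torque": joint torques, N m; "tool_pos": TCP position; "tool_rot": TCP orientation; "wrist_force": force on the tool from outside, world axes, zero at the start; "wrist_torque": the same for the moment, N m; "width": opening from 0.0 (shut) to 1.0 (fully open).
Only numpy, scipy, OpenCV 4.12 (cv2) and the standard library are available. Lean on these libraries where they do the work, as an engineer would, in place of code of your own. Each camera call takes 0.05 s, during which the arm holds its last target.

### The job

The glass shelf over the radiator has sunk at its front edge: push the pocket spirit level square and flush into the corner of the shelf's metal rail (its end against the back rail, its side against the rail at the left end), then let go of it and turn the knob of the levelling foot at the middle of the front edge until the bubble rests centred between its two lines. Last, press the level down flat onto the glass, firmly but not hard (about a kilogram's worth), and finish while still pressing, with the level still in the corner and the bubble still between its lines and the other things on the shelf left where they stood.

Things in the scene. Friction and masses are not known exactly. Their poses are not given: they have to be found in the camera images.
- level: Pocket spirit level lying loose on the glass, clear of the rails near the left end, roughly front to back (its +x to the back): aluminium bar 120 x 24 x 30 mm (x, y, z), black end caps, about 240 g, flat smooth faces. Origin: centre of its underside; x along its length, z up.
- level_top (a point): Middle of the level's top face, 30 mm above its underside. Here a 56 mm tinted vial lies lengthwise under a clear, solid window flush with the top; its two black rings stand 8 mm either side of the middle. The level may be pressed here.
- bubble (a joint): Pale bubble, 12 mm long, in the level's vial: distance in m of its middle from the vial's middle, positive towards the level's +x end, at most 0.020. Between the rings when within 0.002 of 0. It runs to the high end, 1.6 mm per milliradian of lean, and settles about 1.5 s after a movement.
- shelf: Shelf: glass plate 190 (x, front to back) x 634 (y) x 8 mm with low metal rails at back and ends, its top about 50 mm above radiator and bench. x points from the front edge (nearest the robot) to the back rail, y to the left end rail, z up. Origin: on the top face at mid length, 160 mm from the front edge. It tips a fraction of a degree about its two back feet, under the origin's line along y.
- corner (a point): Inside corner of the rail at the back of the shelf's left end, at the height of the glass top; axes as shelf. The back rail's inner face runs from here along -y, the left end rail's along -x for 165 mm; the rails stand 16 mm above the glass. With the level flush, its centre is 60 mm from here along -x and 12 mm along -y.
- foot_grip (a point): On the axis of the levelling foot's round fluted knob (36 mm across, from 13 mm below to 11 mm above this point; 14 mm free under it to the glass). It turns about the vertical, stays where left (friction 0.06 N m), keeps its height. Clockwise from above raises the shelf's front, 3 mm a turn: a bubble then moves 5.9 mm per rad to the front. It starts 1.2 to 2.6 rad too far anticlockwise.
- charger: Matte black portable charger lying flat, 62 x 96 x 20 mm, behind the knob. Bystander. Origin: centre of the underside.
- incense_holder: White ceramic incense holder, a dish 60 mm across with a stub, 23 mm tall. Bystander. Origin: centre of the underside.
- flashlight: Small aluminium flashlight standing on its head, 29 mm across, 70 mm tall. Bystander. Origin: centre of the underside.
- earbud_case: Purple plastic earbud case, 46 x 58 x 24 mm. Bystander. Origin: centre of the underside.
- coin_holder: Chrome coin holder, two short tubes on a base, 34 x 54 x 43 mm. Bystander. Origin: centre of the underside.
- cabinet: Mini plastic cabinet with a sliding door in its front, 110 x 146 x 120 mm, at the right end of the shelf. Bystander. Origin: centre of the underside.
Not all that is in view belongs to the job. What is shaped like the level but pink or red is not meant.

How it is judged (in metres and radians):
On the way, in this order (a step that is already met when the one before it is completed fails the run):
1. the level lies square and flush in the corner of the rail (within 2.5 mm of each rail), flat on the glass (x of level in the frame of corner above -0.0625 m and y of level in the frame of corner above -0.0145 m and angle between the x axis of level and the x axis of corner, either way round below 0.03 rad and angle between level's own z axis and vertical below 0.03 rad), for 0.3 s.
2. with the level still in the corner, the bubble stays between its lines (within 2 mm of the middle) (x of level in the frame of corner above -0.0625 m and y of level in the frame of corner above -0.0145 m and angle between the x axis of level and the x axis of corner, either way round below 0.03 rad and contact force between the fingers and level below 0.2 N and value of joint bubble between -0.002 and 0.002 m and angle between shelf's own z axis and vertical below 0.0016 rad), for 0.6 s.
At the end, for the whole second after the job is handed in: The fingers are still pressing the level down on the glass (more than 4 N of push, and 5.5 to 35 N between level and glass), the level lies square (0.03 rad) and flush within 2.5 mm of both rails, flat on the glass, still, and the bubble is within 2 mm of the vial's middle (x of level in the frame of corner above -0.0625 m and y of level in the frame of corner above -0.0145 m and angle between the x axis of level and the x axis of corner, either way round below 0.03 rad and angle between the z axis of level and the z axis of shelf, either way round below 0.004 rad and value of joint bubble between -0.002 and 0.002 m and contact force between the fingers and level above 4 N and contact force between level and shelf_c0 between 5.5 and 35 N and linear speed of level below 0.01 m/s); the arm keeps its last pose, push and grip.
It fails at once if the level is pressed hard on the glass (over 50 N) (contact force between level and shelf_c0 above 50 N).
It fails at once if a bystander is shoved (over 20 mm) or knocked over (distance of any of charger, incense_holder, flashlight, earbud_case, coin_holder, cabinet from where it was at the start of the episode above 0.02 m or angle between any of flashlight, coin_holder's own z axis and vertical above 0.5 rad or angle between cabinet's own z axis and vertical above 0.3 rad).
It also fails if it takes over 72 s, if anything falls off the work surface, if the arm or the gripper's body presses on something with over 40 N, if the wrist force passes 120 N, or if a joint passes its speed limit or range.

## Working session

There is one attempt and no reset: what is moved stays moved. The work goes in short steps, Python scripts to look and compute and a tool call to move; the robot and the scene stay as the last step left them, time stands still between calls to the robot, and variables do not carry over. Pictures are saved under pics/ and viewed, and the job is handed in when it is done.

Besides the shell and the picture viewer there is one more tool, called after "Request:" as a command line: name --argument value ..., lists and objects as JSON in quotes. carry_out: Moves the arm, as the interface text tells. Its arguments: {"type":"object","properties":{"rows":{"type":"array"},"squeeze":{"type":"number"}},"required":["rows"]}

```bash
mkdir -p pics
python3 - <<'E'
from station import *
import cv2
print(observe())
for n in("side","top"):
    p=camera_params(n);print(n,p)
    cv2.imwrite(f"pics/{n}0.png",cv2.resize(get_image(n)[:,:,::-1],(800,600),interpolation=cv2.INTER_CUBIC))
E
```

```text
{'t': 0.0, 'joint_pos': array([-1.45212089e+00,  1.59033140e-01,  1.59819418e+00, -2.71875887e-06,
        1.38621204e+00, -2.10100383e-01]), 'joint_velocities': array([ 0.00039854, -0.00108341,  0.00048939,  0.00106906, -0.00083929,
        0.00290115]), 'joint_torque': array([-9.46706496e-04, -3.85570264e+01, -3.22105765e+01,  6.97988668e-02,
        3.77181626e-02, -1.47983237e-04]), 'tool_pos': array([ 185.56313281, -543.58446975,  213.64692561]), 'tool_rot': array([-9.22446144e-04,  9.86518246e-01,  1.63648700e-01,  4.08592386e-05]), 'wrist_force': array([0.24480383, 0.37691076, 1.06278979]), 'wrist_torque': array([-0.00087651,  0.08211839,  0.0206012 ]), 'width': 1.0023450430218255}
side {'camera_matrix': array([[408.00762875,   0.        , 254.36911169],
       [  0.        , 408.00762875, 194.9569083 ],
       [  0.        ,   0.        ,   1.        ]]), 'origin': array([ 95.9956614 , 797.72328638, 848.94106394]), 'orientation': array([ 0.08706968, -0.19723782,  0.89591888, -0.38838831])}
top {'camera_matrix': array([[405.66451981,   0.        , 250.58684815],
       [  0.        , 405.66451981, 192.82133247],
       [  0.        ,   0.        ,   1.        ]]), 'origin': array([ 361.79420417,   47.24082554, 1139.72246565]), 'orientation': array([ 0.03026746, -0.70599219,  0.70713616, -0.02484688])}
```

View pics/side0.png

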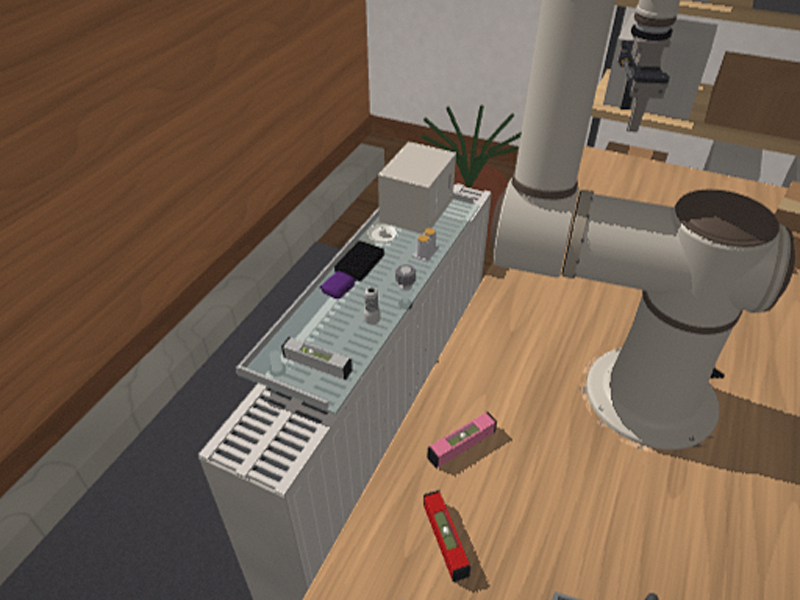

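View pics/top0.png

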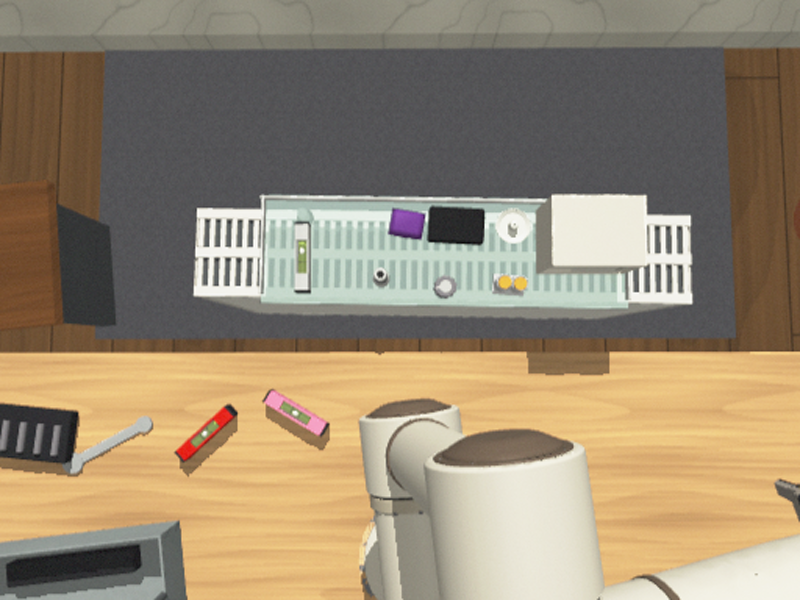

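The silver level is at top picture (302,256) and side picture (317,356). The pink one at (297,412) and the red one at (207,432) in the top picture lie on the bench and are the excluded decoys. The knob is at top (445,287) and side (405,275). Next I'll enlarge these areas.

```bash
cat > h.py <<'E'
from station import *
import cv2, numpy as np
from scipy.spatial.transform import Rotation as R
def rot(q): return R.from_quat([q[1],q[2],q[3],q[0]])
def ray(n,u,v):
    p=camera_params(n); d=rot(p['orientation']).apply(np.linalg.inv(p['camera_matrix'])@[u,v,1]); return p['origin'],d
def onz(n,u,v,z):
    o,d=ray(n,u,v); return o+d*(z-o[2])/d[2]
def proj(n,P):
    p=camera_params(n); c=rot(p['orientation']).inv().apply(np.array(P,float)-p['origin']); k=p['camera_matrix']@c.T if c.ndim==1 else (p['camera_matrix']@c.T)
    return (k[:2]/k[2]).T
def tri(a,b):
    o1,d1=ray('top',*a);o2,d2=ray('side',*b)
    d1=d1/np.linalg.norm(d1); d2=d2/np.linalg.norm(d2)
    s=np.linalg.lstsq(np.c_[d1,-d2],o2-o1,rcond=None)[0]
    p=o1+s[0]*d1;q=o2+s[1]*d2
    return (p+q)/2,np.linalg.norm(p-q)
def crop(n,x0,y0,w,h,f,name,img=None):
    im=get_image(n) if img is None else img
    c=cv2.resize(np.ascontiguousarray(im[y0:y0+h,x0:x0+w,::-1]),None,fx=f,fy=f,interpolation=cv2.INTER_NEAREST if f>8 else cv2.INTER_CUBIC)
    step=10
    for x in range((x0//step+1)*step,x0+w,step):
        X=(x-x0)*f; cv2.line(c,(X,0),(X,6),(0,0,255),1); cv2.putText(c,str(x),(X-10,18),0,.4,(0,0,255),1)
    for y in range((y0//step+1)*step,y0+h,step):
        Y=(y-y0)*f; cv2.line(c,(0,Y),(6,Y),(0,0,255),1); cv2.putText(c,str(y),(8,Y+4),0,.4,(0,0,255),1)
    cv2.imwrite('pics/'+name,c); return im
def st():
    o=observe(); print('t',o['t'],'p',o['tool_pos'].round(1),'q',o['tool_rot'].round(4),'F',o['wrist_force'].round(2),'T',o['wrist_torque'].round(2),'w',round(o['width']*91.9,1),'j',o['joint_pos'].round(3)); return o
E
python3 - <<'E'
from h import *
im=crop('top',155,115,100,85,8,'t1.png')
crop('top',240,115,100,85,8,'t2.png',im)
im=crop('side',145,180,100,90,8,'s1.png')
crop('side',190,100,130,110,6,'s2.png',im)
E
```

```text
(no output)
```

View pics/t1.png

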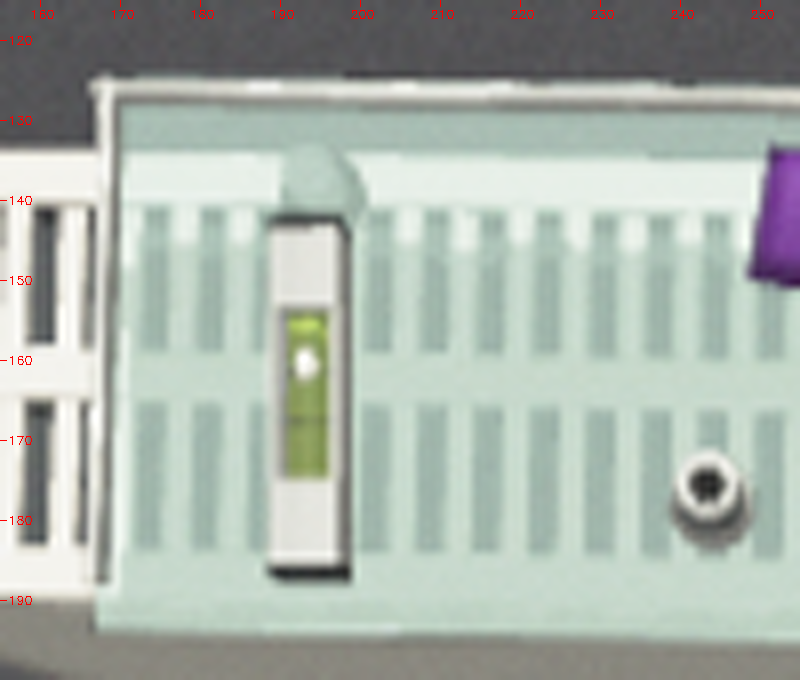

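View pics/t2.png

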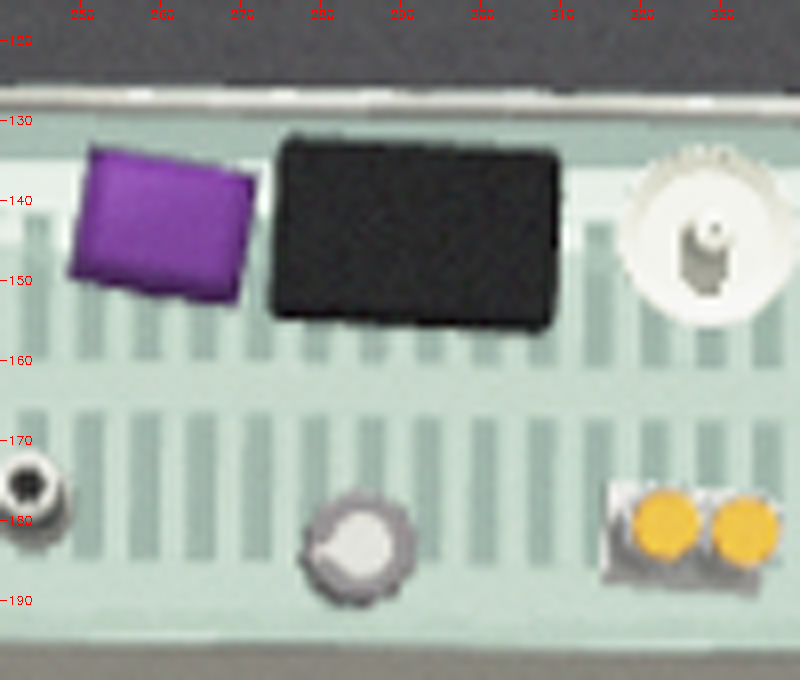

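View pics/s1.png

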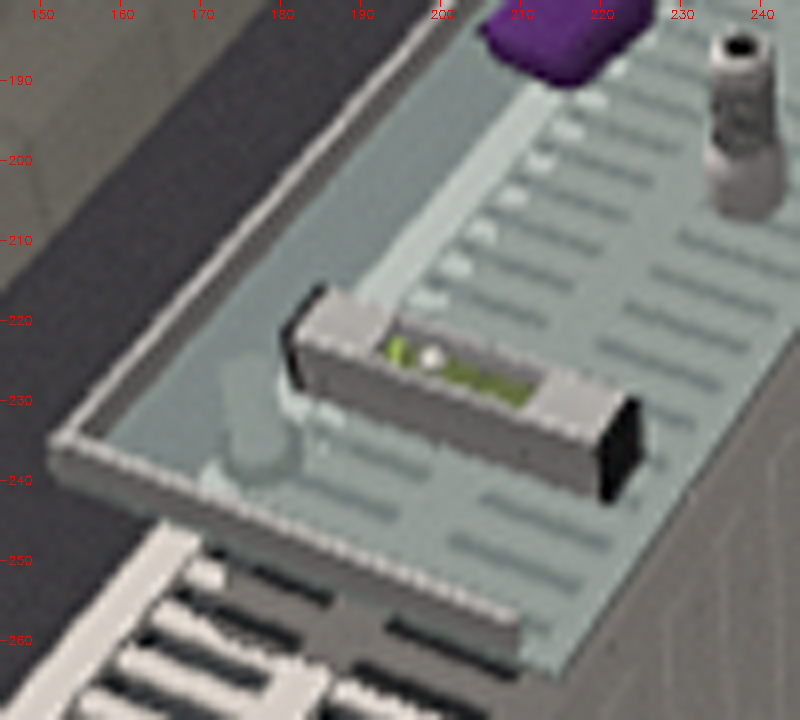

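View pics/s2.png

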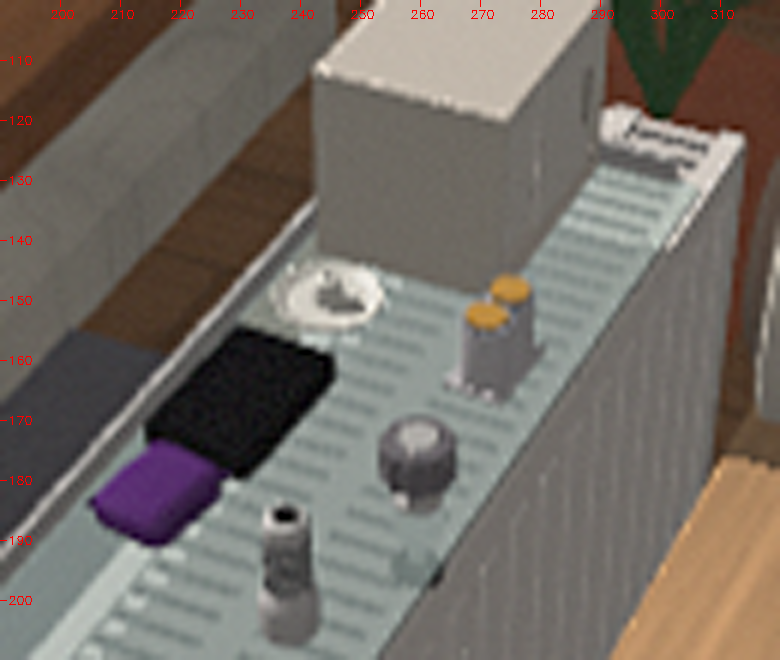

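Run:
```python
from h import *
def T(n,a,b):
    a=np.array(a)-.5;b=np.array(b)-.5
    p,e=tri(a,b);print(n,p.round(1),round(e,1))
T('lvl back +y top',(188.6,141.7),(180.7,221.5))
T('lvl back -y top',(198,141.7),(185.6,215.8))
T('lvl front +y top',(188.6,187),(219.5,236.5))
T('lvl front -y top',(198,187),(224.5,229.5))
T('rail corner outer top',(166.8,125),(151.5,234.5))
T('rail left front top',(167.3,187.5),(209.5,257.5))
T('knob top centre',(285,183),(259.5,173))
T('flashlight top',(243.5,175.5),(237,185.5))
T('glass front left bottom',(167.3,193.5),(214.5,264))
# knob flange at top view on z
for z in(50,64,75,86,90):print(z,onz('top',284.2,182.8,z).round(1),onz('side',259,173.5,z).round(1))
```

```text
lvl back +y top [581.  220.4  76.5] 4.0
lvl back -y top [581.5 195.8  74.3] 3.7
lvl front +y top [463.  220.8  73.8] 2.0
lvl front -y top [462.6 195.7  75. ] 1.2
rail corner outer top [629.9 281.9  65.5] 2.1
rail left front top [461.7 279.8  58.5] 1.4
knob top centre [470.2 -33.5  85.7] 1.6
flashlight top [487.1  74.2 117.9] 0.2
glass front left bottom [447.  282.7  44.3] 0.8
50 [473.9 -35.2  50. ] [485.  -68.4  50. ]
64 [472.4 -34.1  64. ] [478.2 -53.2  64. ]
75 [471.3 -33.3  75. ] [472.8 -41.3  75. ]
86 [470.2 -32.5  86. ] [467.5 -29.4  86. ]
90 [469.8 -32.2  90. ] [465.5 -25.   90. ]
```

Request:
carry_out --rows '[{"dp":[0,0,0],"angular":[0,0,6.28],"claw":60},{"dp":[0,0,0],"angular":[0,0,6.28],"claw":60},{"dp":[0,0,0],"angular":[0,0,6.28],"claw":60},{"dp":[15,-37,0],"angular":[0,0,0],"claw":60},{"dp":[15,-37,0],"angular":[0,0,0],"claw":60}]' --squeeze 15

```text
t: 0.62
tool_pos: [215.2, -469.9, 213.6]
tool_rot: [-0.001, 1.0, -0.001, -0.0]
wrist_force: [1.0, 0.2, 0.8]
width: 0.663
```

Request:
carry_out --rows '[{"dp":[16,-37,0],"angular":[0,0,0],"claw":60},{"dp":[16,-37,0],"angular":[0,0,0],"claw":60},{"dp":[16,-37,0],"angular":[0,0,0],"claw":60},{"dp":[16,-37,0],"angular":[0,0,0],"claw":60},{"dp":[16,-37,0],"angular":[0,0,0],"claw":60}]'

```text
t: 1.03
tool_pos: [295.9, -283.3, 214.4]
tool_rot: [-0.0, 1.0, -0.0, 0.0]
wrist_force: [0.8, 0.4, 0.6]
width: 0.653
```

Request:
carry_out --rows '[{"dp":[16,-37,0],"angular":[0,0,0],"claw":60},{"dp":[16,-37,0],"angular":[0,0,0],"claw":60},{"dp":[16,-37,0],"angular":[0,0,0],"claw":60},{"dp":[16,-37,0],"angular":[0,0,0],"claw":60},{"dp":[16,-37,0],"angular":[0,0,0],"claw":60}]'

```text
t: 1.45
tool_pos: [375.9, -98.3, 214.7]
tool_rot: [0.0, 1.0, -0.0, 0.0]
wrist_force: [0.8, -0.4, 0.4]
width: 0.649
```

```bash
python3 -c "
from h import *
st()"
```

```text
t 1.45 p [375.9 -98.3 214.7] q [ 2.e-04  1.e+00 -2.e-04  4.e-04] F [ 0.77 -0.41  0.4 ] T [-0.01 -0.04  0.01] w 59.7 j [-0.569 -0.365  2.079  0.     1.426  1.002]
```

Request:
carry_out --rows '[{"dp":[14.6,-30.6,0],"angular":[0,0,0],"claw":60},{"dp":[14.6,-30.6,0],"angular":[0,0,0],"claw":60},{"dp":[14.6,-30.6,0],"angular":[0,0,0],"claw":60},{"dp":[14.6,-30.6,0],"angular":[0,0,0],"claw":60},{"dp":[14.6,-30.6,0],"angular":[0,0,0],"claw":60}]'

```text
t: 1.87
tool_pos: [449.0, 54.7, 214.5]
tool_rot: [0.0, 1.0, 0.0, 0.0]
wrist_force: [-0.2, -0.6, -0.1]
width: 0.653
```

Request:
carry_out --rows '[{"dp":[14.6,-30.6,0],"angular":[0,0,0],"claw":60},{"dp":[14.6,-30.6,0],"angular":[0,0,0],"claw":60},{"dp":[14.6,-30.6,0],"angular":[0,0,0],"claw":60},{"dp":[14.6,-30.6,20],"angular":[0,0,0],"claw":60},{"dp":[14.6,-30.6,20],"angular":[0,0,0],"claw":60}]'

```text
t: 2.28
tool_pos: [523.2, 207.8, 175.3]
tool_rot: [-0.0, 1.0, 0.0, 0.002]
wrist_force: [0.6, -0.2, 0.4]
width: 0.651
```

Request:
carry_out --rows '[{"dp":[0,0,25],"angular":[0,0,0],"claw":60},{"dp":[0,0,20],"angular":[0,0,0],"claw":60},{"dp":[0,0,15],"angular":[0,0,0],"claw":60},{"dp":[0,0,10],"angular":[0,0,0],"claw":60},{"dp":[0,0,0],"angular":[0,0,0],"claw":60}]'

```text
t: 2.7
tool_pos: [519.7, 205.5, 102.0]
tool_rot: [0.0, 1.0, -0.0, -0.002]
wrist_force: [-0.1, 0.1, -0.4]
width: 0.655
```

```bash
python3 -c "
from h import *
st()
crop('side',145,150,110,110,6,'s3.png')
crop('top',150,110,110,100,7,'t3.png')
"
```

```text
t 2.7 p [519.7 205.5 102. ] q [ 4.0e-04  1.0e+00 -0.0e+00 -2.4e-03] F [-0.09  0.07 -0.36] T [-0.02  0.05  0.04] w 60.2 j [0.16  0.234 1.743 0.    1.169 1.731]
```

View pics/s3.png

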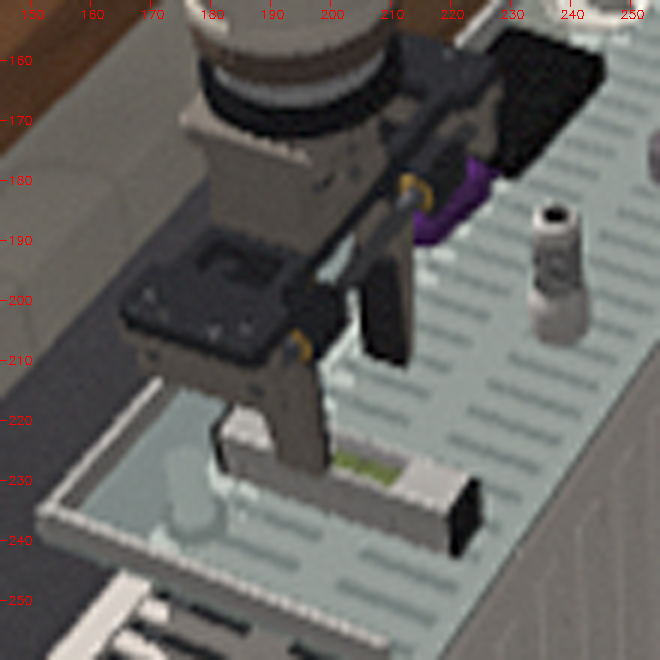

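View pics/t3.png

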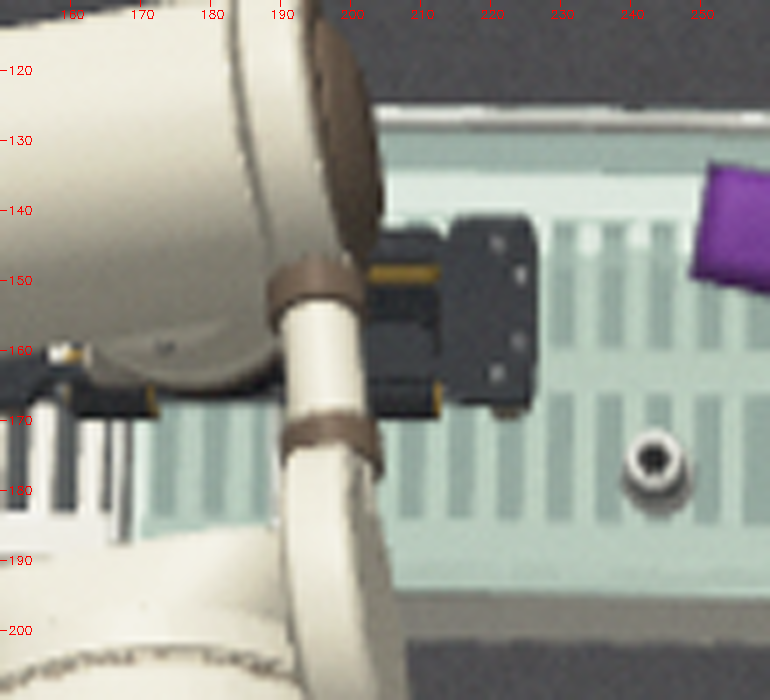

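The side view shows the fingers straddling the level, one either side of its middle (175–200, 225). Next I'll lower and grip just its upper part so the fingers stay above the rail.

Request:
carry_out --rows '[{"dp":[0,0,12],"angular":[0,0,0],"claw":60},{"dp":[0,0,12],"angular":[0,0,0],"claw":60},{"dp":[0,0,8],"angular":[0,0,0],"claw":40},{"dp":[0,0,0],"angular":[0,0,0],"claw":40},{"dp":[0,0,0],"angular":[0,0,0],"claw":30}]'

```text
t: 3.22
tool_pos: [521.0, 205.6, 71.7]
tool_rot: [0.0, 1.0, -0.0, -0.001]
wrist_force: [0.1, 0.4, 0.4]
width: 0.457
```

Request:
carry_out --rows '[{"dp":[0,0,0],"angular":[0,0,0],"claw":25},{"dp":[0,0,0],"angular":[0,0,0],"claw":18},{"dp":[0,0,0],"angular":[0,0,0],"claw":18},{"dp":[0,0,0],"angular":[0,0,0],"claw":18},{"dp":[0,0,0],"angular":[0,0,0],"claw":18}]'

```text
t: 3.63
tool_pos: [522.2, 206.1, 73.3]
tool_rot: [-0.0, 1.0, -0.0, 0.001]
wrist_force: [0.4, 2.4, 1.1]
width: 0.26
```

```bash
python3 -c "
from h import *
st()
crop('side',145,170,100,100,7,'s4.png')
"
```

```text
t 3.6333 p [522.2 206.1  73.3] q [-3.e-04  1.e+00 -0.e+00  7.e-04] F [0.44 2.37 1.1 ] T [ 0.36 -0.05  0.03] w 23.9 j [0.16  0.274 1.758 0.    1.108 1.731]
```

View pics/s4.png

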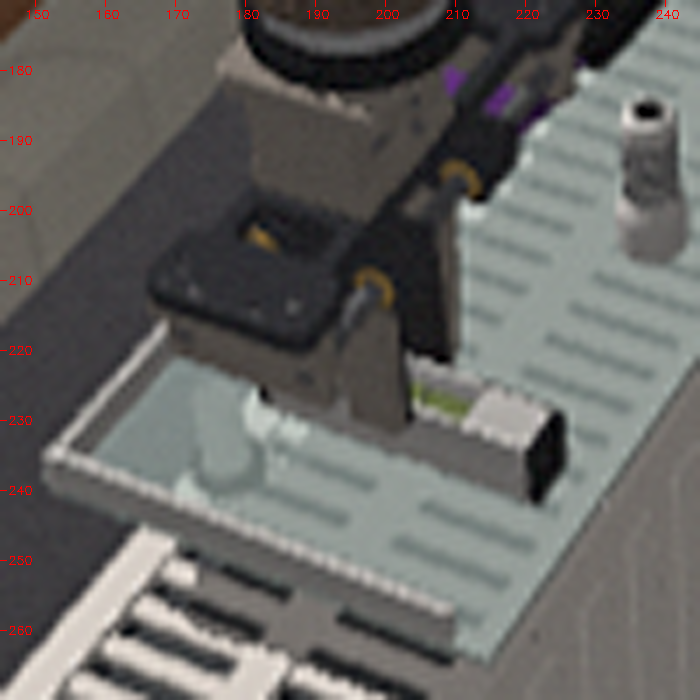

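Request:
carry_out --rows '[{"dp":[4,-5,0],"angular":[0,0,0],"claw":18},{"dp":[4,-5,0],"angular":[0,0,0],"claw":18},{"dp":[4,-5,0],"angular":[0,0,0],"claw":18},{"dp":[4,-5,0],"angular":[0,0,0],"claw":18},{"dp":[4,-5,0],"angular":[0,0,0],"claw":18}]'

```text
t: 4.1
tool_pos: [541.6, 230.2, 73.2]
tool_rot: [0.001, 1.0, 0.0, -0.001]
wrist_force: [-2.5, -2.7, 7.0]
width: 0.257
```

Request:
carry_out --rows '[{"dp":[4,-5,0],"angular":[0,0,0],"claw":18},{"dp":[4,-5,0],"angular":[0,0,0],"claw":18},{"dp":[4,-5,0],"angular":[0,0,0],"claw":18},{"dp":[4,-5,0],"angular":[0,0,0],"claw":18},{"dp":[0,0,0],"angular":[0,0,0],"claw":18}]'

```text
t: 4.52
tool_pos: [558.5, 251.1, 73.4]
tool_rot: [0.0, 1.0, 0.0, 0.0]
wrist_force: [-1.7, 0.4, 5.9]
width: 0.258
```

```bash
python3 -c "
from h import *
st()
crop('side',130,170,110,100,7,'s5.png')
st()
"
```

```text
t 4.5167 p [558.5 251.1  73.4] q [3.e-04 1.e+00 2.e-04 4.e-04] F [-1.68  0.38  5.95] T [0.02 0.17 0.03] w 23.7 j [ 2.260e-01  3.930e-01  1.605e+00 -1.000e-03  1.142e+00  1.797e+00]
t 4.5667 p [558.5 251.1  73.4] q [0.e+00 1.e+00 2.e-04 6.e-04] F [-0.13  0.58  4.03] T [ 0.03  0.1  -0.06] w 23.4 j [ 0.226  0.393  1.606 -0.     1.142  1.796]
```

View pics/s5.png

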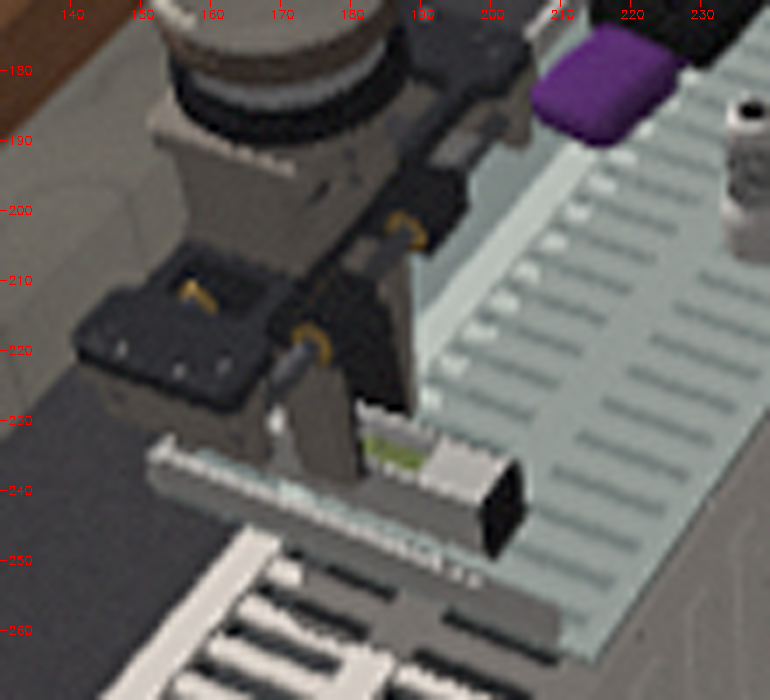

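Request:
carry_out --rows '[{"dp":[0,-2,0],"angular":[0,0,0],"claw":18},{"dp":[0,-2,0],"angular":[0,0,0],"claw":18},{"dp":[0,-2,0],"angular":[0,0,0],"claw":18},{"dp":[0,-2,0],"angular":[0,0,0],"claw":18},{"dp":[0,-1,0],"angular":[0,0,0],"claw":18}]'

```text
t: 4.98
tool_pos: [558.4, 258.8, 73.3]
tool_rot: [0.001, 1.0, 0.0, 0.001]
wrist_force: [1.0, -4.4, 5.5]
width: 0.259
```

Request:
carry_out --rows '[{"dp":[0,-1,0],"angular":[0,0,0],"claw":18},{"dp":[0,-1,0],"angular":[0,0,0],"claw":18},{"dp":[0,-1,0],"angular":[0,0,0],"claw":18},{"dp":[0,0,0],"angular":[0,0,0],"claw":18},{"dp":[0,0,0],"angular":[0,0,0],"claw":18}]'

```text
t: 5.4
tool_pos: [558.4, 261.8, 73.3]
tool_rot: [0.001, 1.0, 0.0, 0.001]
wrist_force: [-0.4, -3.2, 5.4]
width: 0.258
```

Request:
carry_out --rows '[{"dp":[0,-1,0],"angular":[0,0,0],"claw":18},{"dp":[0,-1,0],"angular":[0,0,0],"claw":18},{"dp":[0,-1,0],"angular":[0,0,0],"claw":18},{"dp":[0,0,0],"angular":[0,0,0],"claw":18},{"dp":[0,0,0],"angular":[0,0,0],"claw":18}]'

```text
t: 5.82
tool_pos: [558.5, 264.8, 73.3]
tool_rot: [0.001, 1.0, 0.0, 0.001]
wrist_force: [-0.1, -2.8, 6.1]
width: 0.258
```

Request:
carry_out --rows '[{"dp":[0,-1,0],"angular":[0,0,0],"claw":18},{"dp":[0,-1,0],"angular":[0,0,0],"claw":18},{"dp":[0,0,0],"angular":[0,0,0],"claw":18},{"dp":[0,0,0],"angular":[0,0,0],"claw":18},{"dp":[0,0,0],"angular":[0,0,0],"claw":18}]'

```text
t: 6.23
tool_pos: [558.4, 266.1, 73.3]
tool_rot: [0.002, 1.0, -0.0, 0.001]
wrist_force: [0.4, -5.6, 5.8]
width: 0.254
```

```bash
python3 -c "
from h import *
crop('side',130,200,90,75,8,'s6.png')
st()
"
```

```text
t 6.2833 p [558.4 266.   73.3] q [ 1.6e-03  1.0e+00 -2.0e-04  5.0e-04] F [-0.54 -6.35  5.8 ] T [-1.24  0.14 -0.16] w 23.9 j [ 0.251  0.409  1.585 -0.004  1.148  1.824]
```

View pics/s6.png

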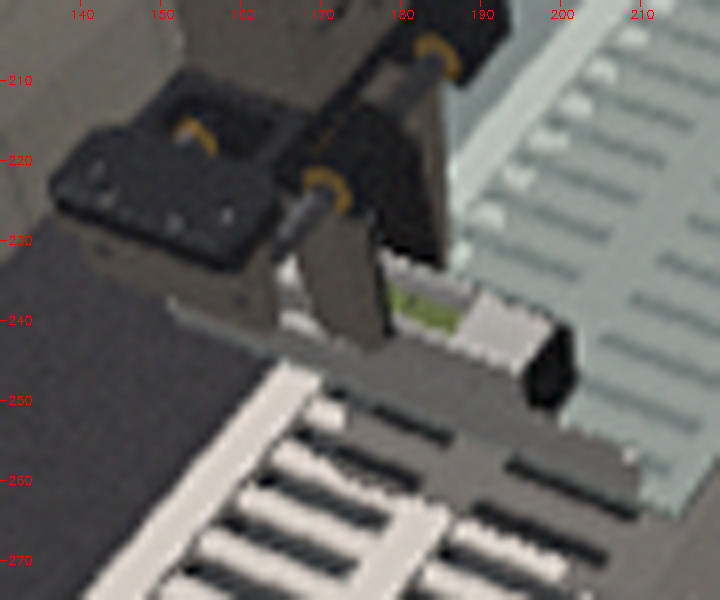

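Request:
carry_out --rows '[{"dp":[2,0,0],"angular":[0,0,0],"claw":18},{"dp":[1,0,0],"angular":[0,0,0],"claw":18},{"dp":[1,0,0],"angular":[0,0,0],"claw":18},{"dp":[1,0,0],"angular":[0,0,0],"claw":18},{"dp":[0,0,0],"angular":[0,0,0],"claw":18}]'

```text
t: 6.7
tool_pos: [560.5, 266.5, 73.1]
tool_rot: [0.002, 1.0, -0.0, -0.003]
wrist_force: [-9.9, -5.1, 12.1]
width: 0.255
```

Request:
carry_out --rows '[{"dp":[1,0,0],"angular":[0,0,0],"claw":18},{"dp":[1,0,0],"angular":[0,0,0],"claw":18},{"dp":[0,0,0],"angular":[0,0,0],"claw":18},{"dp":[0,0,0],"angular":[0,0,0],"claw":18},{"dp":[0,0,0],"angular":[0,0,0],"claw":18}]'

```text
t: 7.12
tool_pos: [562.3, 266.5, 73.2]
tool_rot: [0.002, 1.0, -0.0, -0.003]
wrist_force: [-10.9, -5.5, 14.5]
width: 0.258
```

Request:
carry_out --rows '[{"dp":[1,0,0],"angular":[0,0,0],"claw":18},{"dp":[1,0,0],"angular":[0,0,0],"claw":18},{"dp":[0,0,0],"angular":[0,0,0],"claw":18},{"dp":[0,0,0],"angular":[0,0,0],"claw":18},{"dp":[0,0,0],"angular":[0,0,0],"claw":18}]'

```text
t: 7.53
tool_pos: [564.2, 266.4, 73.1]
tool_rot: [0.002, 1.0, -0.0, -0.003]
wrist_force: [-11.6, -5.9, 13.1]
width: 0.257
```

```bash
python3 -c "
from h import *
crop('side',130,200,90,75,8,'s7.png')
st()
"
```

```text
t 7.5833 p [564.2 266.5  73.2] q [ 1.7e-03  1.0e+00 -1.0e-04 -3.2e-03] F [-10.46  -6.14  13.12] T [-1.05  1.93 -0.17] w 23.8 j [ 0.249  0.426  1.562 -0.002  1.161  1.82 ]
```

View pics/s7.png

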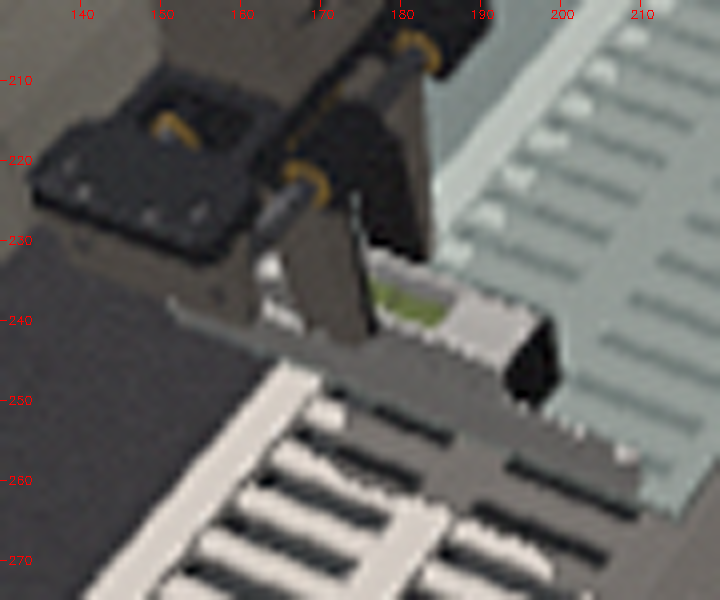

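Request:
carry_out --rows '[{"dp":[1,0,0],"angular":[0,0,0],"claw":18},{"dp":[1,0,0],"angular":[0,0,0],"claw":18},{"dp":[0,0,0],"angular":[0,0,0],"claw":18},{"dp":[0,0,0],"angular":[0,0,0],"claw":18},{"dp":[0,0,0],"angular":[0,0,0],"claw":18}]'

```text
t: 8.0
tool_pos: [566.0, 266.4, 73.1]
tool_rot: [0.002, 1.0, -0.0, -0.003]
wrist_force: [-11.2, -5.2, 13.0]
width: 0.256
```

Request:
carry_out --rows '[{"dp":[1,0,0],"angular":[0,0,0],"claw":18},{"dp":[1,0,0],"angular":[0,0,0],"claw":18},{"dp":[0,0,0],"angular":[0,0,0],"claw":18},{"dp":[0,0,0],"angular":[0,0,0],"claw":18},{"dp":[0,0,0],"angular":[0,0,0],"claw":18}]'

```text
t: 8.42
tool_pos: [566.9, 266.4, 72.7]
tool_rot: [0.002, 1.0, 0.0, -0.005]
wrist_force: [-12.7, -6.0, 14.1]
width: 0.258
```

Request:
carry_out --rows '[{"dp":[1,0,0],"angular":[0,0,0],"claw":18},{"dp":[1,0,0],"angular":[0,0,0],"claw":18},{"dp":[0,0,0],"angular":[0,0,0],"claw":18},{"dp":[0,0,0],"angular":[0,0,0],"claw":18},{"dp":[0,0,0],"angular":[0,0,0],"claw":18}]'

```text
t: 8.83
tool_pos: [568.1, 266.4, 72.2]
tool_rot: [0.002, 1.0, 0.0, -0.006]
wrist_force: [-14.5, -5.8, 13.9]
width: 0.258
```

```bash
python3 -c "
from h import *
crop('side',130,200,90,75,8,'s8.png')
st()
"
```

```text
t 8.8833 p [568.1 266.4  72.1] q [ 0.002   1.      0.     -0.0056] F [-15.28  -5.44  13.63] T [-1.06  2.79 -0.21] w 23.7 j [ 2.470e-01  4.390e-01  1.547e+00 -1.000e-03  1.168e+00  1.818e+00]
```

View pics/s8.png

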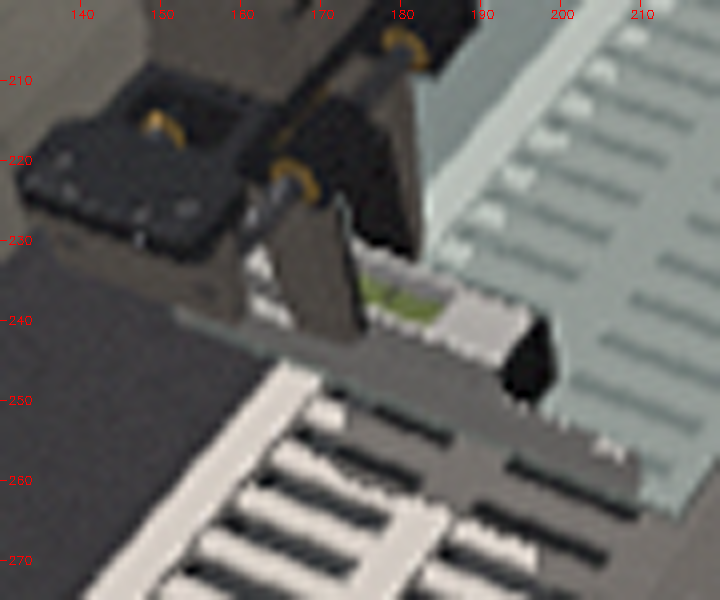

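Request:
carry_out --rows '[{"dp":[0,0,0],"angular":[0,0,0],"claw":30},{"dp":[0,0,0],"angular":[0,0,0],"claw":36},{"dp":[0,0,-5],"angular":[0,0,0],"claw":36},{"dp":[0,0,-20],"angular":[0,0,0],"claw":40},{"dp":[-40,0,-10],"angular":[0,0,0],"claw":40}]'

```text
t: 9.3
tool_pos: [538.5, 267.3, 109.6]
tool_rot: [-0.001, 1.0, -0.001, 0.004]
wrist_force: [1.1, 0.9, 2.0]
width: 0.435
```

Request:
carry_out --rows '[{"dp":[-40,10,0],"angular":[0,0,0],"claw":10},{"dp":[-40,20,0],"angular":[0,0,0],"claw":0},{"dp":[-15,20,0],"angular":[0,0,0],"claw":0},{"dp":[0,0,0],"angular":[0,0,0],"claw":0},{"dp":[0,0,0],"angular":[0,0,0],"claw":0}]'

```text
t: 9.72
tool_pos: [440.3, 218.9, 108.0]
tool_rot: [-0.0, 1.0, -0.0, 0.001]
wrist_force: [0.1, -0.1, -0.0]
width: 0.093
```

```bash
python3 -c "
from h import *
crop('side',130,195,90,75,8,'s9.png')
crop('top',155,110,90,85,8,'t9.png')
st()
"
```

```text
t 9.8167 p [441.8 219.6 108.4] q [-4.0e-04  1.0e+00 -2.0e-04  1.1e-03] F [-0.17  0.2   0.2 ] T [0.03 0.06 0.03] w 1.2 j [0.216 0.057 1.928 0.    1.154 1.787]
```

View pics/s9.png

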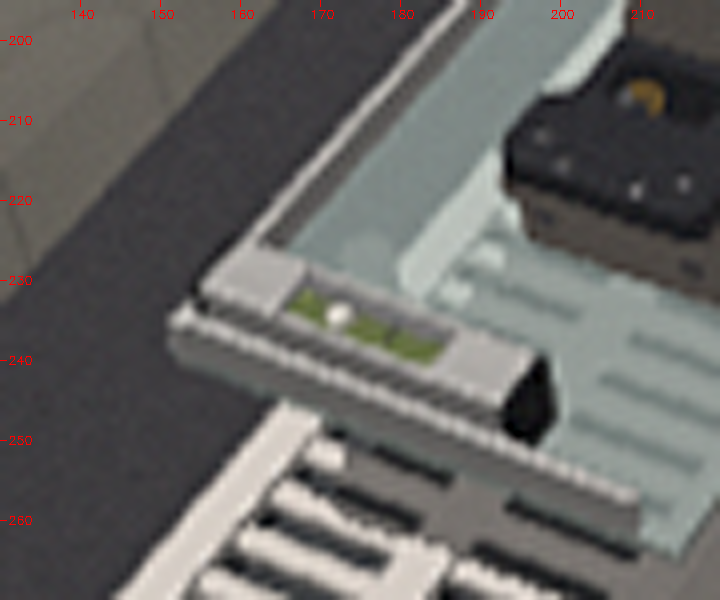

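View pics/t9.png

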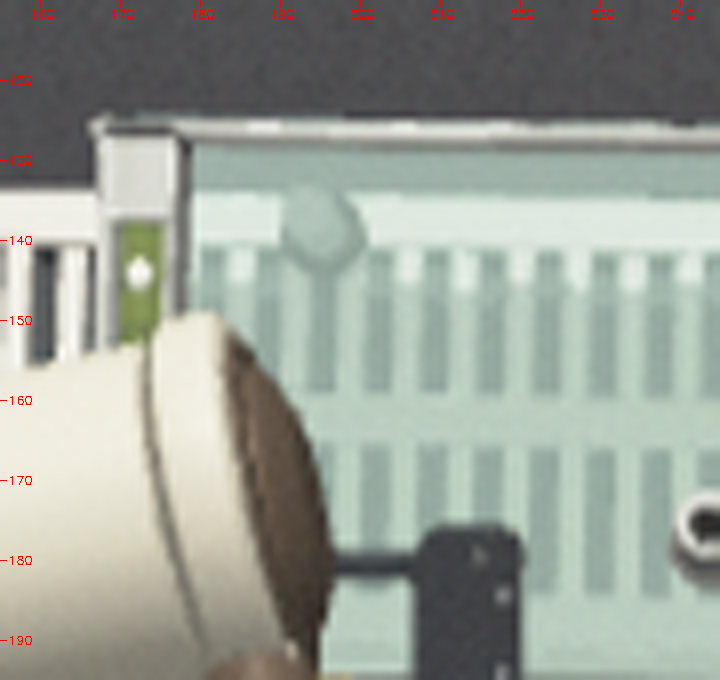

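Request:
carry_out --rows '[{"dp":[10,-18,15],"angular":[0,0,0],"claw":0},{"dp":[10,-18,15],"angular":[0,0,0],"claw":0},{"dp":[10,0,14],"angular":[0,0,0],"claw":0},{"dp":[4,0,0],"angular":[0,0,0],"claw":0},{"dp":[3,0,0],"angular":[0,0,0],"claw":0}]'

```text
t: 10.23
tool_pos: [478.1, 255.4, 63.1]
tool_rot: [0.0, 1.0, 0.0, -0.001]
wrist_force: [-0.8, 0.2, 0.4]
width: 0.006
```

Request:
carry_out --rows '[{"dp":[3,0,0],"angular":[0,0,0],"claw":0},{"dp":[3,0,0],"angular":[0,0,0],"claw":0},{"dp":[3,0,0],"angular":[0,0,0],"claw":0},{"dp":[2,0,0],"angular":[0,0,0],"claw":0},{"dp":[0,0,0],"angular":[0,0,0],"claw":0}]'

```text
t: 10.65
tool_pos: [489.1, 255.1, 64.3]
tool_rot: [-0.0, 1.0, -0.0, 0.001]
wrist_force: [-0.3, 0.4, -0.2]
width: -0.001
```

```bash
python3 -c "
from h import *
st()
crop('side',130,195,90,75,8,'s10.png')
st()
"
```

```text
t 10.65 p [489.1 255.1  64.3] q [-1.e-04  1.e+00 -2.e-04  6.e-04] F [-0.33  0.38 -0.2 ] T [0.04 0.03 0.  ] w -0.1 j [ 0.262  0.265  1.79  -0.     1.085  1.833]
t 10.7 p [488.7 255.1  64. ] q [-1.e-04  1.e+00 -2.e-04  3.e-04] F [0.15 0.12 0.29] T [ 0.03  0.04 -0.01] w 0.6 j [0.262 0.265 1.791 0.    1.085 1.833]
```

View pics/s10.png

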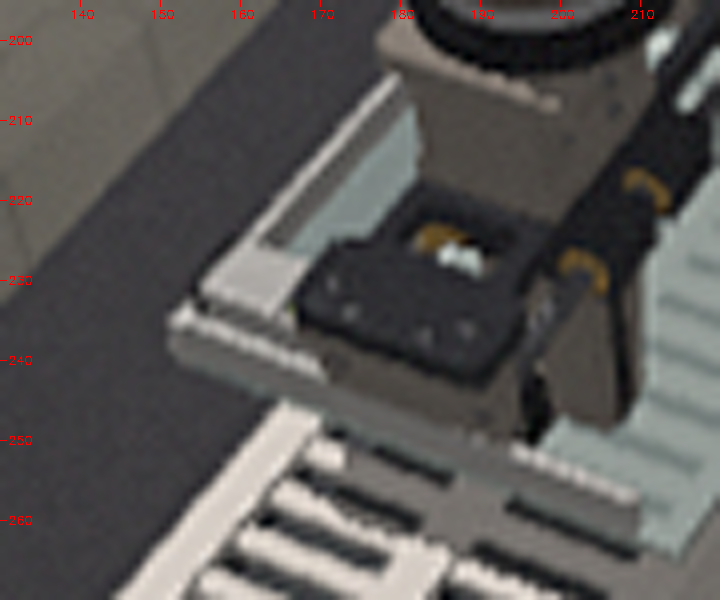

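Request:
carry_out --rows '[{"dp":[2,0,0],"angular":[0,0,0],"claw":0},{"dp":[2,0,0],"angular":[0,0,0],"claw":0},{"dp":[1,0,0],"angular":[0,0,0],"claw":0},{"dp":[1,0,0],"angular":[0,0,0],"claw":0},{"dp":[1,0,0],"angular":[0,0,0],"claw":0}]'

```text
t: 11.12
tool_pos: [495.1, 255.2, 63.5]
tool_rot: [0.0, 1.0, -0.0, -0.001]
wrist_force: [-3.9, -1.3, 3.3]
width: 0.005
```

Request:
carry_out --rows '[{"dp":[1,0,0],"angular":[0,0,0],"claw":0},{"dp":[1,0,0],"angular":[0,0,0],"claw":0},{"dp":[0,0,0],"angular":[0,0,0],"claw":0},{"dp":[0,0,0],"angular":[0,0,0],"claw":0},{"dp":[0,0,0],"angular":[0,0,0],"claw":0}]'

```text
t: 11.53
tool_pos: [495.2, 255.2, 63.3]
tool_rot: [0.0, 1.0, 0.0, -0.003]
wrist_force: [-7.2, -1.3, 5.9]
width: 0.009
```

Request:
carry_out --rows '[{"dp":[1,0,0],"angular":[0,0,0],"claw":0},{"dp":[1,0,0],"angular":[0,0,0],"claw":0},{"dp":[1,0,0],"angular":[0,0,0],"claw":0},{"dp":[0,0,0],"angular":[0,0,0],"claw":0},{"dp":[0,0,0],"angular":[0,0,0],"claw":0}]'

```text
t: 11.95
tool_pos: [495.4, 255.2, 63.0]
tool_rot: [0.001, 1.0, 0.0, -0.006]
wrist_force: [-16.2, -1.3, 13.6]
width: 0.009
```

Request:
carry_out --rows '[{"dp":[-10,0,0],"angular":[0,0,0],"claw":0},{"dp":[-10,10,0],"angular":[0,0,0],"claw":0},{"dp":[0,28,0],"angular":[0,0,0],"claw":0},{"dp":[30,0,0],"angular":[0,0,0],"claw":0},{"dp":[30,0,0],"angular":[0,0,0],"claw":0}]'

```text
t: 12.37
tool_pos: [538.5, 216.1, 62.2]
tool_rot: [0.0, 1.0, -0.0, -0.002]
wrist_force: [0.4, 0.4, 0.7]
width: 0.005
```

Request:
carry_out --rows '[{"dp":[26,0,0],"angular":[0,0,0],"claw":0},{"dp":[0,-5,0],"angular":[0,0,0],"claw":0},{"dp":[0,-4,0],"angular":[0,0,0],"claw":0},{"dp":[0,-2,0],"angular":[0,0,0],"claw":0},{"dp":[0,-2,0],"angular":[0,0,0],"claw":0}]'

```text
t: 12.78
tool_pos: [565.1, 230.7, 63.2]
tool_rot: [0.0, 1.0, 0.0, -0.001]
wrist_force: [-0.1, 0.6, 0.3]
width: 0.008
```

Request:
carry_out --rows '[{"dp":[0,-2,0],"angular":[0,0,0],"claw":0},{"dp":[0,-1,0],"angular":[0,0,0],"claw":0},{"dp":[0,-1,0],"angular":[0,0,0],"claw":0},{"dp":[0,-1,0],"angular":[0,0,0],"claw":0},{"dp":[0,0,0],"angular":[0,0,0],"claw":0}]'

```text
t: 13.2
tool_pos: [566.3, 235.3, 63.7]
tool_rot: [-0.0, 1.0, 0.0, 0.0]
wrist_force: [-0.3, 0.5, -0.3]
width: -0.0
```

Request:
carry_out --rows '[{"dp":[0,-1,0],"angular":[0,0,0],"claw":0},{"dp":[0,-1,0],"angular":[0,0,0],"claw":0},{"dp":[0,-1,0],"angular":[0,0,0],"claw":0},{"dp":[0,-1,0],"angular":[0,0,0],"claw":0},{"dp":[0,0,0],"angular":[0,0,0],"claw":0}]'

```text
t: 13.62
tool_pos: [566.4, 239.3, 63.6]
tool_rot: [-0.0, 1.0, 0.0, -0.0]
wrist_force: [-0.4, -0.6, -0.3]
width: 0.008
```

Request:
carry_out --rows '[{"dp":[0,-1,0],"angular":[0,0,0],"claw":0},{"dp":[0,-1,0],"angular":[0,0,0],"claw":0},{"dp":[0,-1,0],"angular":[0,0,0],"claw":0},{"dp":[0,0,0],"angular":[0,0,0],"claw":0},{"dp":[0,0,0],"angular":[0,0,0],"claw":0}]'

```text
t: 14.03
tool_pos: [566.4, 240.6, 63.7]
tool_rot: [0.001, 1.0, 0.0, -0.0]
wrist_force: [0.0, -5.4, 3.2]
width: 0.004
```

Request:
carry_out --rows '[{"dp":[0,-1,0],"angular":[0,0,0],"claw":0},{"dp":[0,-1,0],"angular":[0,0,0],"claw":0},{"dp":[0,-1,0],"angular":[0,0,0],"claw":0},{"dp":[0,0,0],"angular":[0,0,0],"claw":0},{"dp":[0,0,0],"angular":[0,0,0],"claw":0}]'

```text
t: 14.45
tool_pos: [566.5, 241.0, 64.2]
tool_rot: [0.004, 1.0, 0.0, -0.001]
wrist_force: [-2.8, -15.7, 7.0]
width: 0.005
```

Request:
carry_out --rows '[{"dp":[0,10,0],"angular":[0,0,0],"claw":0},{"dp":[0,10,-30],"angular":[0,0,0],"claw":0},{"dp":[0,0,-35],"angular":[0,0,0],"claw":20},{"dp":[-12,32,-30],"angular":[0,0,0],"claw":50},{"dp":[-12,32,0],"angular":[0,0,0],"claw":56}]'

```text
t: 14.87
tool_pos: [547.7, 164.7, 163.2]
tool_rot: [-0.001, 1.0, 0.001, 0.006]
wrist_force: [0.5, -0.3, 0.4]
width: 0.202
```

Request:
carry_out --rows '[{"dp":[-12,32,0],"angular":[0,0,0],"claw":56},{"dp":[-12,32,0],"angular":[0,0,0],"claw":56},{"dp":[-12,32,0],"angular":[0,0,0],"claw":56},{"dp":[-12,32,0],"angular":[0,0,0],"claw":56},{"dp":[-12,32,0],"angular":[0,0,0],"claw":56}]'

```text
t: 15.28
tool_pos: [482.7, 2.8, 156.2]
tool_rot: [-0.0, 1.0, 0.0, 0.0]
wrist_force: [0.4, -0.7, 0.2]
width: 0.564
```

Request:
carry_out --rows '[{"dp":[-12,32,0],"angular":[0,0,0],"claw":56},{"dp":[0,0,0],"angular":[0,0,-6.92],"claw":56},{"dp":[0,0,0],"angular":[0,0,-6.92],"claw":56},{"dp":[0,0,0],"angular":[0,0,-6.92],"claw":56},{"dp":[0,0,0],"angular":[0,0,-6.92],"claw":56}]'

```text
t: 15.7
tool_pos: [471.4, -28.3, 156.2]
tool_rot: [-0.0, 0.97, 0.242, 0.0]
wrist_force: [-0.8, -0.3, 0.1]
width: 0.611
```

Request:
carry_out --rows '[{"dp":[0,0,0],"angular":[0,0,-6.92],"claw":56},{"dp":[0,0,0],"angular":[0,0,-6.92],"claw":56},{"dp":[0,0,0],"angular":[0,0,-6.92],"claw":56},{"dp":[0,0,0],"angular":[0,0,-6.92],"claw":56},{"dp":[0,0,0],"angular":[0,0,-6.92],"claw":56}]'

```text
t: 16.12
tool_pos: [471.5, -28.0, 156.1]
tool_rot: [-0.0, 0.854, 0.52, 0.0]
wrist_force: [0.5, -0.8, 0.2]
width: 0.608
```

Request:
carry_out --rows '[{"dp":[0,0,0],"angular":[0,0,-6.92],"claw":56},{"dp":[0,0,0],"angular":[0,0,-6.92],"claw":56},{"dp":[0,0,0],"angular":[0,0,-6.92],"claw":56},{"dp":[0,0,0],"angular":[0,0,-6.96],"claw":56},{"dp":[0,0,0],"angular":[0,0,0],"claw":56}]'

```text
t: 16.53
tool_pos: [471.5, -28.0, 156.1]
tool_rot: [-0.0, 0.706, 0.708, 0.0]
wrist_force: [-0.1, 0.6, 0.1]
width: 0.607
```

```bash
python3 -c "
from h import *
crop('side',130,195,90,75,8,'s11.png')
crop('top',155,110,100,85,8,'t11.png')
crop('side',200,130,100,75,8,'s11b.png')
st()
"
```

```text
t 16.6833 p [471.4 -28.1 156.1] q [0.000e+00 7.082e-01 7.060e-01 2.000e-04] F [-0.12 -0.83  0.31] T [-0.05 -0.07 -0.01] w 55.8 j [-0.316 -0.059  1.942  0.     1.258 -0.313]
```

View pics/s11.png

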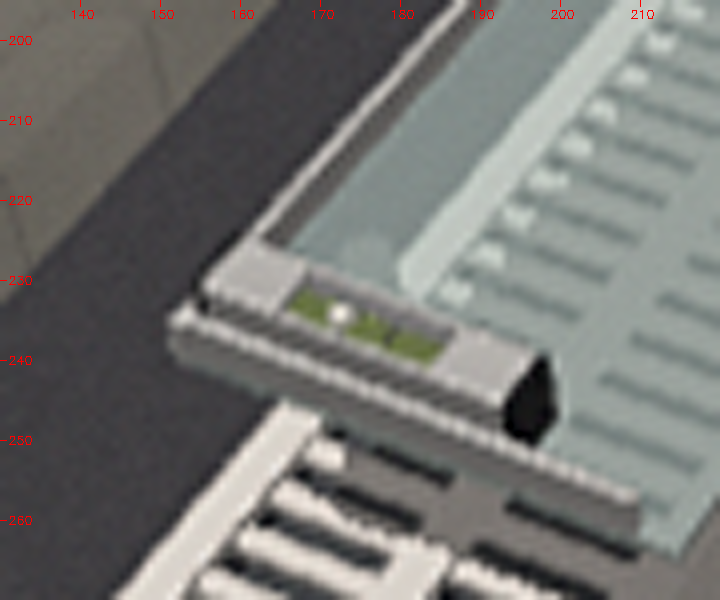

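View pics/t11.png

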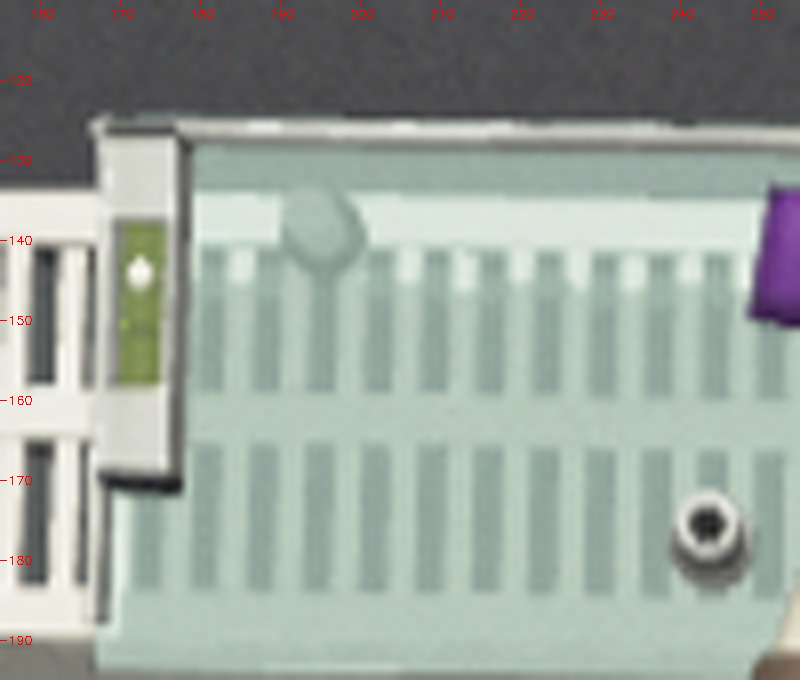

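View pics/s11b.png

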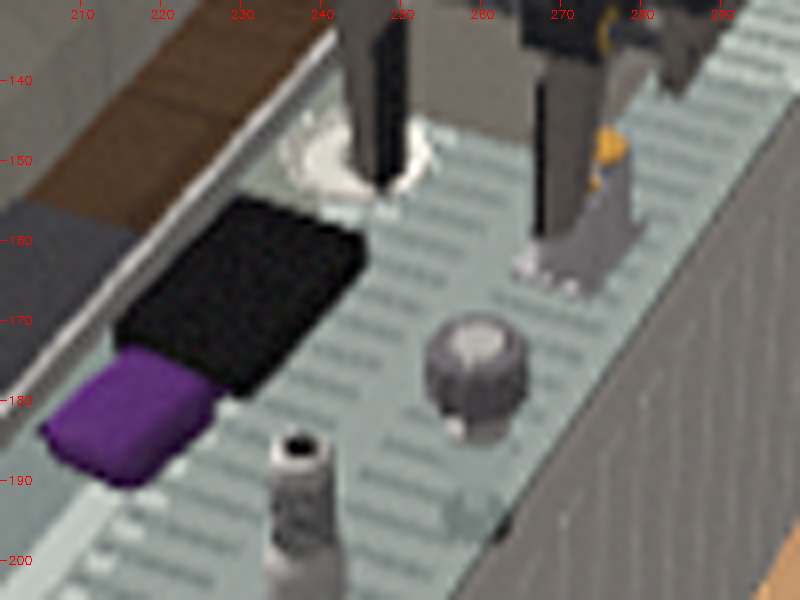

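Request:
carry_out --rows '[{"dp":[-5.3,-1,20],"angular":[0,0,0],"claw":56},{"dp":[0,0,25],"angular":[0,0,0],"claw":56},{"dp":[0,0,20],"angular":[0,0,0],"claw":56},{"dp":[0,0,15],"angular":[0,0,0],"claw":56},{"dp":[0,0,10],"angular":[0,0,0],"claw":56}]'

```text
t: 17.1
tool_pos: [469.3, -33.1, 64.3]
tool_rot: [-0.001, 0.708, 0.706, -0.0]
wrist_force: [0.1, 0.3, 0.2]
width: 0.606
```

```bash
python3 -c "
from h import *
st()
crop('side',210,110,100,95,7,'s12.png')
"
```

```text
t 17.1 p [469.3 -33.1  64.3] q [-1.100e-03  7.080e-01  7.062e-01 -5.000e-04] F [0.12 0.3  0.17] T [-0.   -0.06 -0.  ] w 55.7 j [-0.328  0.07   2.014  0.     1.06  -0.326]
```

View pics/s12.png

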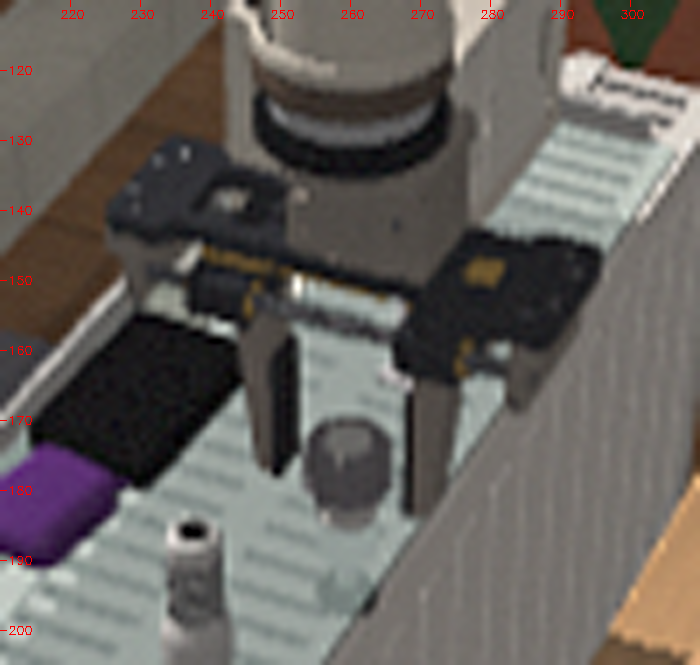

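Request:
carry_out --rows '[{"dp":[0,0,0],"angular":[0,0,0],"claw":38},{"dp":[0,0,0],"angular":[0,0,0],"claw":30},{"dp":[0,0,0],"angular":[0,0,0],"claw":30},{"dp":[0,0,0],"angular":[0,0,0],"claw":30},{"dp":[0,0,0],"angular":[0,0,0],"claw":30}]' --squeeze 20

```text
t: 17.57
tool_pos: [470.2, -33.7, 67.2]
tool_rot: [-0.0, 0.707, 0.707, -0.001]
wrist_force: [-5.9, -0.1, 6.3]
width: 0.389
```

```bash
python3 -c "
from h import *
st()
"
```

```text
t 17.5667 p [470.2 -33.7  67.2] q [-1.000e-04  7.070e-01  7.072e-01 -5.000e-04] F [-5.92 -0.12  6.27] T [-0.09  0.98  0.1 ] w 35.7 j [-3.280e-01  6.600e-02  2.011e+00 -1.000e-03  1.065e+00 -3.280e-01]
```

Request:
carry_out --rows '[{"dp":[0,0,0],"angular":[0,0,6],"claw":30},{"dp":[0,0,0],"angular":[0,0,6],"claw":30},{"dp":[0,0,0],"angular":[0,0,6],"claw":30},{"dp":[0,0,0],"angular":[0,0,6],"claw":30},{"dp":[0,0,0],"angular":[0,0,6],"claw":30}]'

```text
t: 17.98
tool_pos: [469.4, -33.5, 67.2]
tool_rot: [-0.001, 0.867, 0.498, -0.001]
wrist_force: [-8.8, 0.1, 9.7]
width: 0.384
```

```bash
python3 -c "
from h import *
st()
crop('side',210,110,100,95,7,'s13.png')
"
```

```text
t 17.9833 p [469.4 -33.5  67.2] q [-6.000e-04  8.672e-01  4.980e-01 -1.300e-03] F [-8.8   0.06  9.72] T [0.04 1.57 0.08] w 35.3 j [-3.280e-01  6.600e-02  2.012e+00 -1.000e-03  1.067e+00  2.010e-01]
```

View pics/s13.png

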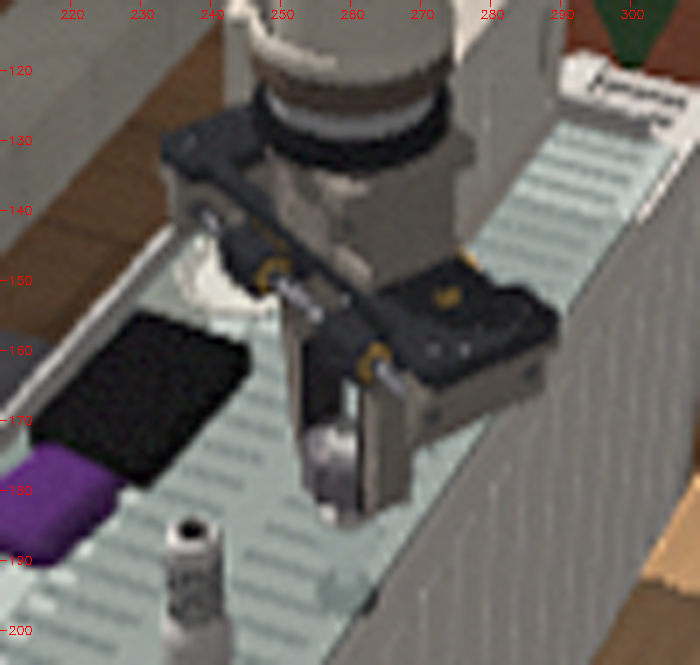

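Knob gripped between both fingers (258,175) and turning. I'll keep going.

Request:
carry_out --rows '[{"dp":[0,0,0],"angular":[0,0,6],"claw":30},{"dp":[0,0,0],"angular":[0,0,6],"claw":30},{"dp":[0,0,0],"angular":[0,0,6],"claw":30},{"dp":[0,0,0],"angular":[0,0,6],"claw":30},{"dp":[0,0,0],"angular":[0,0,6],"claw":30}]'

```text
t: 18.45
tool_pos: [468.8, -32.9, 67.1]
tool_rot: [-0.001, 0.967, 0.257, -0.002]
wrist_force: [-10.5, 2.7, 12.8]
width: 0.385
```

Request:
carry_out --rows '[{"dp":[0,0,0],"angular":[0,0,6],"claw":30},{"dp":[0,0,0],"angular":[0,0,6],"claw":30},{"dp":[0,0,0],"angular":[0,0,6],"claw":30},{"dp":[0,0,0],"angular":[0,0,6],"claw":30},{"dp":[0,0,0],"angular":[0,0,6],"claw":30}]'

```text
t: 18.87
tool_pos: [468.5, -32.0, 67.1]
tool_rot: [-0.001, 1.0, -0.002, -0.002]
wrist_force: [-10.8, 5.9, 14.0]
width: 0.386
```

Request:
carry_out --rows '[{"dp":[0,0,0],"angular":[0,0,4],"claw":30},{"dp":[0,0,0],"angular":[0,0,4],"claw":30},{"dp":[0,0,0],"angular":[0,0,0],"claw":30},{"dp":[0,0,0],"angular":[0,0,0],"claw":30},{"dp":[0,0,0],"angular":[0,0,0],"claw":30}]'

```text
t: 19.28
tool_pos: [468.6, -31.9, 67.1]
tool_rot: [-0.001, 0.998, -0.07, -0.002]
wrist_force: [-11.3, 6.3, 13.2]
width: 0.384
```

Request:
carry_out --rows '[{"dp":[0,0,0],"angular":[0,0,0],"claw":30},{"dp":[0,0,0],"angular":[0,0,0],"claw":30},{"dp":[0,0,0],"angular":[0,0,0],"claw":30},{"dp":[0,0,0],"angular":[0,0,0],"claw":30},{"dp":[0,0,0],"angular":[0,0,0],"claw":30}]'

```text
t: 19.7
tool_pos: [468.6, -31.8, 67.1]
tool_rot: [-0.001, 0.998, -0.07, -0.003]
wrist_force: [-11.2, 6.1, 13.5]
width: 0.389
```

Request:
carry_out --rows '[{"dp":[0,0,0],"angular":[0,0,0],"claw":30},{"dp":[0,0,0],"angular":[0,0,0],"claw":30},{"dp":[0,0,0],"angular":[0,0,0],"claw":30},{"dp":[0,0,0],"angular":[0,0,0],"claw":30},{"dp":[0,0,0],"angular":[0,0,0],"claw":30}]'

```text
t: 20.12
tool_pos: [468.6, -31.9, 67.1]
tool_rot: [-0.001, 0.998, -0.07, -0.003]
wrist_force: [-11.5, 4.9, 13.5]
width: 0.388
```

```bash
python3 -c "
from h import *
st()
crop('side',155,220,50,40,16,'s14.png')
crop('top',160,120,40,60,10,'t14.png')
"
```

```text
t 20.1167 p [468.6 -31.9  67.1] q [-0.0014  0.9976 -0.0698 -0.0025] F [-11.49   4.86  13.48] T [ 1.1   1.95 -0.08] w 35.6 j [-3.270e-01  6.500e-02  2.012e+00  2.000e-03  1.069e+00  1.383e+00]
```

View pics/s14.png

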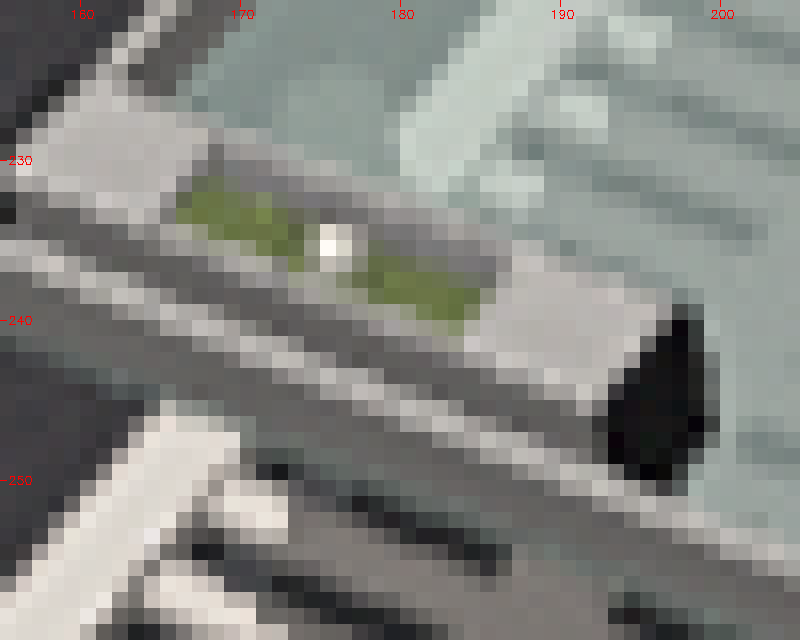

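View pics/t14.png

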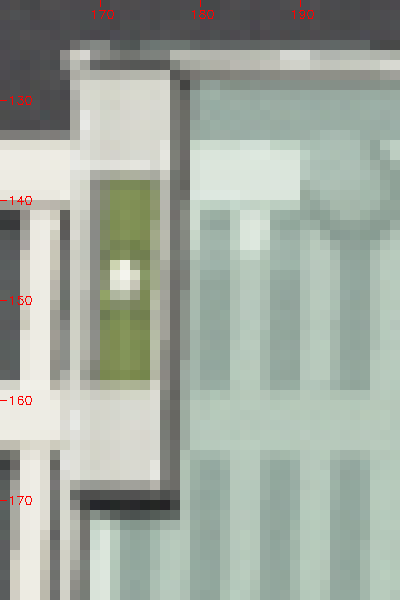

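```bash
python3 -c "
from h import *
im=np.mean([get_image('top').astype(float) for _ in range(4)],0)
for v in range(134,162): print(v, im[v,171:175].mean(0).round(0), im[v,169:177].sum(1).round(0) if 0 else im[v,170:176,2].round(0))
st()
"
```

```text
134 [214. 214. 205.] [200. 200. 204. 207. 208. 204.]
135 [214. 214. 205.] [200. 203. 202. 206. 207. 204.]
136 [226. 227. 220.] [216. 218. 219. 222. 222. 206.]
137 [172. 174. 158.] [160. 156. 156. 160. 162. 161.]
138 [123. 136.  89.] [109.  88.  89.  89.  89. 116.]
139 [128. 142.  85.] [109.  86.  88.  85.  82. 111.]
140 [128. 142.  86.] [112.  87.  87.  86.  82. 111.]
141 [128. 142.  85.] [102.  87.  87.  84.  82. 106.]
142 [127. 142.  84.] [ 98.  83.  86.  83.  82. 129.]
143 [127. 142.  85.] [ 98.  86.  90.  82.  83. 138.]
144 [120. 133.  83.] [101.  83.  85.  82.  83. 140.]
145 [120. 133.  86.] [ 93.  83.  95.  83.  82. 135.]
146 [179. 186. 154.] [ 98. 175. 228. 128.  84. 138.]
147 [207. 211. 189.] [112. 218. 238. 202. 100. 138.]
148 [195. 200. 178.] [115. 210. 222. 183.  96. 138.]
149 [160. 168. 137.] [103. 158. 169. 134.  88. 159.]
150 [127. 138.  97.] [ 90. 101. 108.  96.  82. 168.]
151 [119. 133.  83.] [ 87.  82.  91.  80.  80. 164.]
152 [126. 140.  85.] [ 88.  83.  90.  85.  82. 167.]
153 [127. 142.  84.] [ 90.  84.  88.  82.  82. 166.]
154 [126. 143.  85.] [ 88.  84.  90.  84.  81. 167.]
155 [128. 142.  85.] [ 88.  85.  90.  84.  83. 168.]
156 [127. 142.  85.] [ 87.  85.  90.  85.  81. 169.]
157 [122. 137.  79.] [ 80.  78.  83.  80.  74. 164.]
158 [170. 177. 147.] [145. 144. 149. 148. 147. 197.]
159 [208. 210. 196.] [191. 194. 197. 196. 196. 212.]
160 [215. 216. 207.] [203. 206. 209. 208. 207. 211.]
161 [215. 216. 206.] [201. 204. 207. 207. 207. 212.]
t 20.4167 p [468.6 -31.8  67.1] q [-0.0014  0.9976 -0.0698 -0.0025] F [-11.29   6.36  13.57] T [ 1.17  2.   -0.06] w 35.3 j [-3.270e-01  6.500e-02  2.012e+00  2.000e-03  1.069e+00  1.383e+00]
```

Request:
carry_out --rows '[{"dp":[0,0,0],"angular":[0,0,0],"claw":40},{"dp":[0,0,0],"angular":[0,0,0],"claw":50},{"dp":[0,0,0],"angular":[0,0,0],"claw":56},{"dp":[0,0,-15],"angular":[0,0,0],"claw":56},{"dp":[0,0,-30],"angular":[0,0,0],"claw":56}]'

```text
t: 20.83
tool_pos: [467.7, -32.7, 108.5]
tool_rot: [-0.001, 0.998, -0.07, -0.003]
wrist_force: [-0.3, 0.3, 0.2]
width: 0.612
```

Request:
carry_out --rows '[{"dp":[0,0,-30],"angular":[0,0,0],"claw":56},{"dp":[0,0,-10],"angular":[0,0,0],"claw":30},{"dp":[0,0,0],"angular":[0,0,0],"claw":0},{"dp":[0,0,0],"angular":[0,0,0],"claw":0},{"dp":[0,0,0],"angular":[0,0,0],"claw":0}]'

```text
t: 21.25
tool_pos: [469.4, -33.2, 149.3]
tool_rot: [-0.0, 0.998, -0.07, -0.001]
wrist_force: [-0.6, 0.3, -0.5]
width: 0.342
```

Request:
carry_out --rows '[{"dp":[0,0,0],"angular":[0,0,0],"claw":0},{"dp":[0,0,0],"angular":[0,0,0],"claw":0},{"dp":[0,0,0],"angular":[0,0,0],"claw":0},{"dp":[0,0,0],"angular":[0,0,0],"claw":0},{"dp":[0,0,0],"angular":[0,0,0],"claw":0}]'

```text
t: 21.67
tool_pos: [470.2, -33.4, 150.7]
tool_rot: [-0.0, 0.998, -0.07, -0.0]
wrist_force: [-0.2, 0.6, 0.4]
width: 0.009
```

Request:
carry_out --rows '[{"dp":[0,0,0],"angular":[0,0,0],"claw":0},{"dp":[0,0,0],"angular":[0,0,0],"claw":0},{"dp":[0,0,0],"angular":[0,0,0],"claw":0},{"dp":[0,0,0],"angular":[0,0,0],"claw":0},{"dp":[0,0,0],"angular":[0,0,0],"claw":0}]'

```text
t: 22.08
tool_pos: [470.4, -33.5, 151.1]
tool_rot: [0.0, 0.998, -0.07, 0.0]
wrist_force: [0.0, 0.1, -0.1]
width: 0.004
```

```bash
cat >> h.py <<'E'
def bub(N=4):
    im=np.mean([get_image('top').astype(float) for _ in range(N)],0)
    p=im[136:160,171:174,2].mean(1); r=np.arange(136,160)
    m=(r>=139)&(r<=156); w=np.clip(p[m]-86-4,0,None); c=(w*r[m]).sum()/w.sum()
    print('bubble row',c.round(2)); print(dict(zip(r.tolist(),im[136:160,171:174,1].mean(1).round(0).tolist())))
    s=np.mean([get_image('side').astype(float) for _ in range(N)],0); return im,s
E
python3 -c "
from h import *
im,s=bub()
crop('side',155,220,50,40,16,'s15.png',s.astype(np.uint8))
crop('top',160,120,40,60,10,'t15.png',im.astype(np.uint8))
st()
"
```

```text
bubble row 147.45
{136: 226.0, 137: 175.0, 138: 138.0, 139: 145.0, 140: 143.0, 141: 143.0, 142: 143.0, 143: 144.0, 144: 132.0, 145: 135.0, 146: 204.0, 147: 232.0, 148: 219.0, 149: 176.0, 150: 138.0, 151: 134.0, 152: 142.0, 153: 144.0, 154: 144.0, 155: 144.0, 156: 142.0, 157: 140.0, 158: 178.0, 159: 211.0}
t 22.4833 p [470.4 -33.4 151.1] q [ 0.      0.9976 -0.0697  0.    ] F [-0.28  0.08 -0.36] T [-0.07  0.04  0.  ] w 0.7 j [-0.328 -0.055  1.948  0.     1.248  1.382]
```

View pics/s15.png

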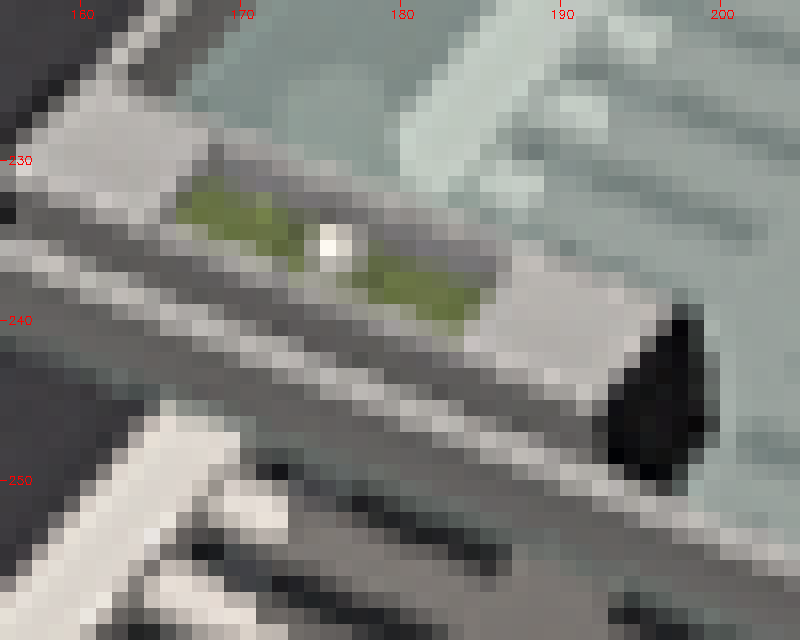

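View pics/t15.png

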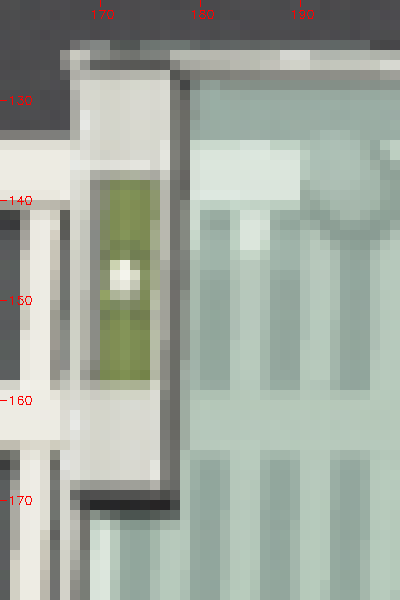

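```bash
python3 -c "
from h import *
s=np.mean([get_image('side').astype(float) for _ in range(2)],0)
a=np.array([167.,232.]);b=np.array([184.5,238.5])
d=(b-a);n=np.array([-d[1],d[0]])/np.linalg.norm(d)
t=np.linspace(-.1,1.1,37)
for k in(-1,-.5,0,.5,1):
    P=(a+np.outer(t,d)+k*n).astype(np.float32)
    v=cv2.remap(s.astype(np.float32),P[:,:1],P[:,1:],cv2.INTER_LINEAR)[:,0]
    print(k,v[:,1].round(0).astype(int).tolist())
print(t.round(3).tolist())
# expected pixel fraction of ends/mid/rings
L=np.array([[565.4+q,266.5,76] for q in(28,8,0,-8,-28)])
print(proj('side',L).round(2).tolist(),proj('top',L).round(2).tolist())
"
```

```text
-1 [162, 135, 113, 107, 111, 113, 114, 116, 121, 130, 123, 113, 106, 103, 113, 141, 197, 201, 184, 158, 135, 116, 108, 105, 107, 109, 114, 115, 114, 115, 115, 112, 111, 121, 149, 176, 179]
-0.5 [159, 122, 112, 111, 113, 114, 114, 116, 118, 126, 124, 115, 107, 97, 115, 149, 205, 221, 205, 178, 139, 118, 107, 106, 108, 110, 114, 114, 113, 114, 114, 110, 108, 128, 154, 174, 178]
0 [156, 120, 110, 116, 115, 114, 115, 116, 117, 120, 121, 116, 110, 99, 115, 143, 204, 240, 208, 172, 139, 119, 105, 108, 113, 115, 116, 114, 114, 115, 114, 110, 111, 136, 165, 177, 178]
0.5 [148, 117, 109, 115, 115, 115, 116, 115, 115, 115, 114, 115, 110, 104, 116, 143, 182, 217, 190, 165, 135, 115, 102, 107, 118, 116, 115, 114, 115, 116, 113, 112, 119, 141, 171, 178, 177]
1 [140, 121, 115, 117, 119, 120, 118, 113, 114, 121, 121, 116, 107, 107, 114, 135, 156, 178, 172, 154, 129, 108, 101, 106, 114, 114, 113, 116, 117, 116, 113, 110, 128, 151, 173, 180, 177]
[-0.1, -0.067, -0.033, 0.0, 0.033, 0.067, 0.1, 0.133, 0.167, 0.2, 0.233, 0.267, 0.3, 0.333, 0.367, 0.4, 0.433, 0.467, 0.5, 0.533, 0.567, 0.6, 0.633, 0.667, 0.7, 0.733, 0.767, 0.8, 0.833, 0.867, 0.9, 0.933, 0.967, 1.0, 1.033, 1.067, 1.1]
[[165.4, 231.55], [172.07, 234.05], [174.76, 235.05], [177.46, 236.06], [184.28, 238.61]] [[171.22, 137.37], [171.11, 144.79], [171.07, 147.77], [171.03, 150.74], [170.92, 158.2]]
```

Request:
carry_out --rows '[{"dp":[0,0,0],"angular":[0,0,-4],"claw":0},{"dp":[0,0,0],"angular":[0,0,-4],"claw":0},{"dp":[10,-30,0],"angular":[0,0,0],"claw":0},{"dp":[10,-30,0],"angular":[0,0,0],"claw":0},{"dp":[10,-30,0],"angular":[0,0,0],"claw":0}]'

```text
t: 23.0
tool_pos: [500.8, 57.3, 151.2]
tool_rot: [0.0, 1.0, -0.001, 0.0]
wrist_force: [-0.9, -0.3, 0.6]
width: 0.003
```

Request:
carry_out --rows '[{"dp":[10,-30,0],"angular":[0,0,0],"claw":0},{"dp":[10,-30,0],"angular":[0,0,0],"claw":0},{"dp":[10,-30,0],"angular":[0,0,0],"claw":0},{"dp":[10,-30,0],"angular":[0,0,0],"claw":0},{"dp":[10,-30,0],"angular":[0,0,0],"claw":0}]'

```text
t: 23.42
tool_pos: [550.6, 208.2, 151.0]
tool_rot: [0.0, 1.0, 0.0, -0.0]
wrist_force: [0.3, -0.6, 0.2]
width: 0.003
```

Request:
carry_out --rows '[{"dp":[10,-30,10],"angular":[0,0,0],"claw":0},{"dp":[5,-29,10],"angular":[0,0,0],"claw":0},{"dp":[0,0,20],"angular":[0,0,0],"claw":0},{"dp":[0,0,15],"angular":[0,0,0],"claw":0},{"dp":[0,0,0],"angular":[0,0,0],"claw":0}]'

```text
t: 23.83
tool_pos: [562.6, 265.5, 92.0]
tool_rot: [0.001, 1.0, 0.001, -0.003]
wrist_force: [-0.4, -0.9, -0.2]
width: 0.003
```

```bash
python3 -c "
from h import *
st()
crop('side',130,195,90,75,8,'s16.png')
"
```

```text
t 23.8333 p [562.6 265.5  92. ] q [ 9.0e-04  1.0e+00  5.0e-04 -3.5e-03] F [-0.42 -0.95 -0.17] T [ 0.02  0.04 -0.03] w 0.3 j [ 0.247  0.399  1.558 -0.     1.192  1.817]
```

View pics/s16.png

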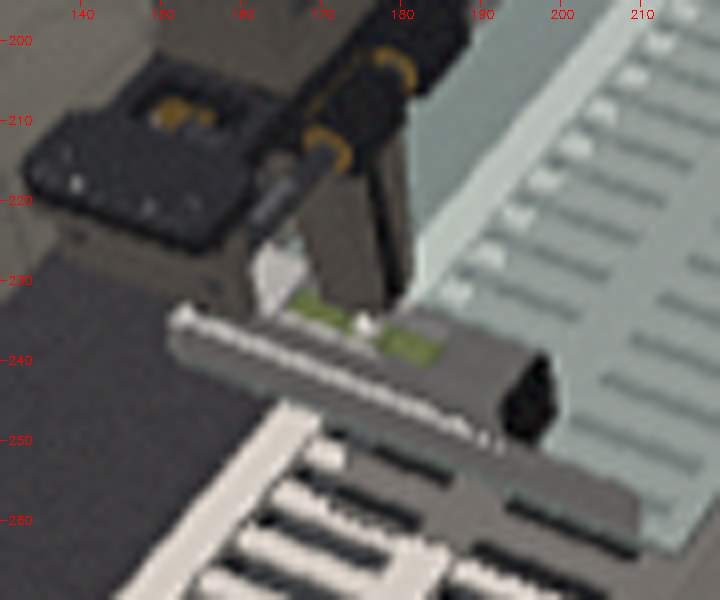

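Request:
carry_out --rows '[{"dp":[0,0,4],"angular":[0,0,0],"claw":0},{"dp":[0,0,4],"angular":[0,0,0],"claw":0},{"dp":[0,0,2],"angular":[0,0,0],"claw":0},{"dp":[0,0,1],"angular":[0,0,0],"claw":0},{"dp":[0,0,0],"angular":[0,0,0],"claw":0}]'

```text
t: 24.3
tool_pos: [565.6, 265.4, 85.3]
tool_rot: [-0.0, 1.0, -0.0, 0.0]
wrist_force: [0.2, -0.7, -0.8]
width: 0.003
```

Request:
carry_out --rows '[{"dp":[0,0,1],"angular":[0,0,0],"claw":0},{"dp":[0,0,1],"angular":[0,0,0],"claw":0},{"dp":[0,0,1],"angular":[0,0,0],"claw":0},{"dp":[0,0,0],"angular":[0,0,0],"claw":0},{"dp":[0,0,0],"angular":[0,0,0],"claw":0}]'

```text
t: 24.72
tool_pos: [565.3, 265.6, 82.0]
tool_rot: [0.0, 1.0, 0.0, -0.0]
wrist_force: [-0.4, 0.4, 0.1]
width: 0.003
```

Request:
carry_out --rows '[{"dp":[0,0,1],"angular":[0,0,0],"claw":0},{"dp":[0,0,1],"angular":[0,0,0],"claw":0},{"dp":[0,0,0],"angular":[0,0,0],"claw":0},{"dp":[0,0,0],"angular":[0,0,0],"claw":0},{"dp":[0,0,0],"angular":[0,0,0],"claw":0}]'

```text
t: 25.13
tool_pos: [565.6, 265.6, 80.4]
tool_rot: [-0.0, 1.0, 0.0, 0.0]
wrist_force: [-0.9, -0.4, 2.8]
width: 0.002
```

Request:
carry_out --rows '[{"dp":[0,0,0.7],"angular":[0,0,0],"claw":0},{"dp":[0,0,0.7],"angular":[0,0,0],"claw":0},{"dp":[0,0,0],"angular":[0,0,0],"claw":0},{"dp":[0,0,0],"angular":[0,0,0],"claw":0},{"dp":[0,0,0],"angular":[0,0,0],"claw":0}]'

```text
t: 25.55
tool_pos: [565.6, 265.6, 80.4]
tool_rot: [0.0, 1.0, 0.0, 0.0]
wrist_force: [-5.6, -0.8, 10.1]
width: 0.001
```

Request:
carry_out --rows '[{"dp":[0,0,0],"angular":[0,0,0],"claw":0},{"dp":[0,0,0],"angular":[0,0,0],"claw":0},{"dp":[0,0,0],"angular":[0,0,0],"claw":0},{"dp":[0,0,0],"angular":[0,0,0],"claw":0},{"dp":[0,0,0],"angular":[0,0,0],"claw":0}]'

```text
t: 25.97
tool_pos: [565.6, 265.6, 80.3]
tool_rot: [0.0, 1.0, 0.0, 0.0]
wrist_force: [-3.8, -0.7, 11.0]
width: 0.001
```

Request:
carry_out --rows '[{"dp":[0,0,0],"angular":[0,0,0],"claw":0},{"dp":[0,0,0],"angular":[0,0,0],"claw":0},{"dp":[0,0,0],"angular":[0,0,0],"claw":0},{"dp":[0,0,0],"angular":[0,0,0],"claw":0},{"dp":[0,0,0],"angular":[0,0,0],"claw":0}]'

```text
t: 26.38
tool_pos: [565.6, 265.6, 80.4]
tool_rot: [0.0, 1.0, 0.0, 0.0]
wrist_force: [-5.3, -1.8, 10.8]
width: 0.006
```

Request:
carry_out --rows '[{"dp":[0,0,0],"angular":[0,0,0],"claw":0},{"dp":[0,0,0],"angular":[0,0,0],"claw":0},{"dp":[0,0,0],"angular":[0,0,0],"claw":0},{"dp":[0,0,0],"angular":[0,0,0],"claw":0},{"dp":[0,0,0],"angular":[0,0,0],"claw":0}]'

```text
t: 26.8
tool_pos: [565.6, 265.6, 80.4]
tool_rot: [0.0, 1.0, 0.0, 0.0]
wrist_force: [-4.2, -1.5, 9.9]
width: 0.005
```

Request:
carry_out --rows '[{"dp":[0,0,0],"angular":[0,0,0],"claw":0},{"dp":[0,0,0],"angular":[0,0,0],"claw":0},{"dp":[0,0,0],"angular":[0,0,0],"claw":0},{"dp":[0,0,0],"angular":[0,0,0],"claw":0},{"dp":[0,0,0],"angular":[0,0,0],"claw":0}]'

```text
t: 27.22
tool_pos: [565.6, 265.6, 80.4]
tool_rot: [0.0, 1.0, 0.0, 0.0]
wrist_force: [-5.5, -0.9, 10.6]
width: 0.004
```

```bash
python3 -c "
from h import *
st()
im=crop('side',155,215,55,45,14,'s17.png')
crop('side',120,90,200,170,4,'s17b.png',im)
crop('top',155,110,100,85,8,'t17.png')
st()
"
```

```text
t 27.2167 p [565.6 265.6  80.4] q [0.e+00 1.e+00 1.e-04 2.e-04] F [-5.52 -0.89 10.56] T [-0.21  0.82 -0.01] w 0.4 j [ 0.246  0.414  1.563 -0.     1.165  1.817]
t 27.3167 p [565.6 265.7  80.4] q [0.e+00 1.e+00 1.e-04 2.e-04] F [-3.96 -0.87 10.87] T [-0.27  0.83  0.02] w 0.2 j [ 0.246  0.414  1.563 -0.     1.165  1.817]
```

View pics/s17.png

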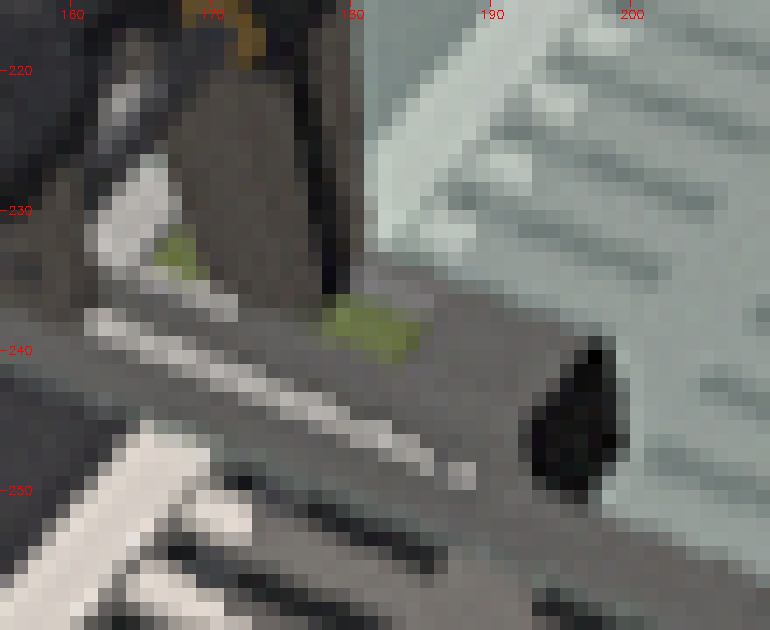

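View pics/s17b.png

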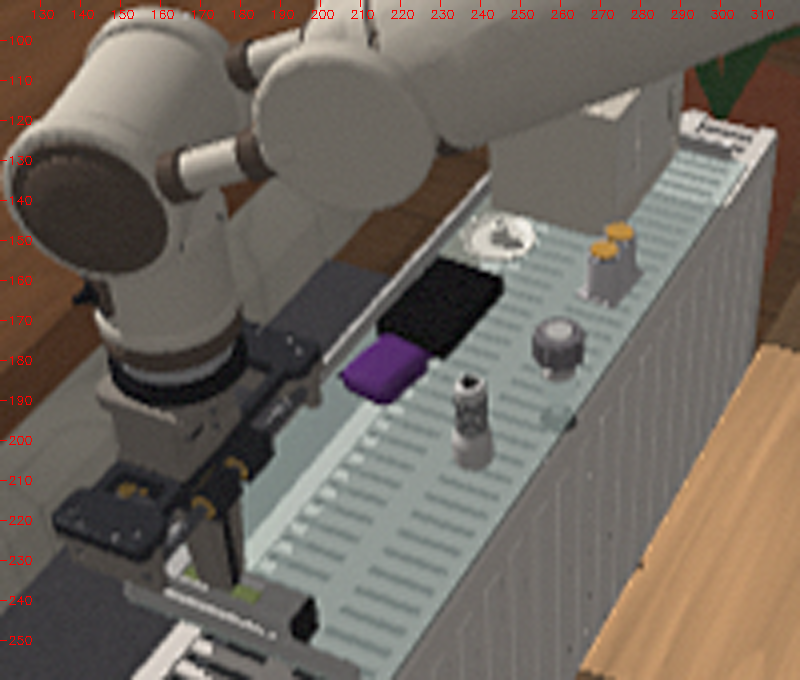

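View pics/t17.png

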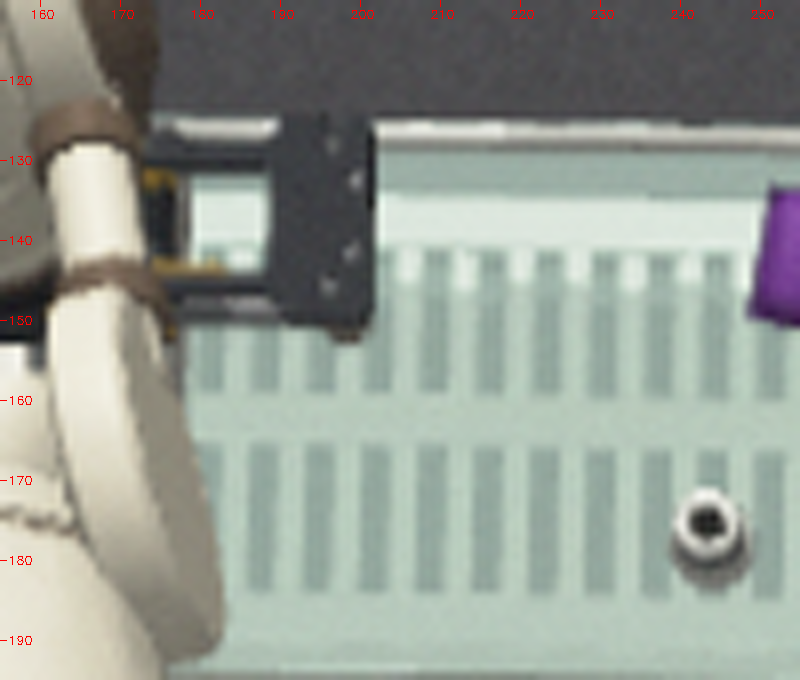

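The push holds steady at about 10.5 N, the level's end is unchanged at (198,249), and the bystanders stand as they did. Handing in.

```bash
python3 -c "
from station import *
print(hand_in())"
```

```text
the job is handed in; nothing more can be done
None
```

I handed the job in at about 27 s, with the fingers still pressing the level flat in the corner; `hand_in` gave no verdict.

- **Level in the corner:** I gripped the silver level and slid it into the rail corner. I then let go and pushed its end and its side with the shut fingers. Both pushes stalled at about 16 N, which I read as the level bearing on both rails.
- **Bubble:** I turned the knob about 98° clockwise and let go. After it settled, the bubble was about 0–1 mm off the middle (towards the back) in the top view, and about 0.3–0.5 mm in the side view.
- **Pressing:** I pressed the middle of the level's top with a steady push of about 10.5 N, plus about 4–5 N towards the back rail. In the last side picture the level's visible front end had not moved, and the other things on the shelf stood where they were.

**Not checked:** the fingers hid the bubble during the final press, so its last direct reading is from just before that.

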